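# Change the filter frame in the beam gate

## Robot

A 6-joint arm with a two-finger parallel gripper is mounted at the origin on a cart in front of the work surface, level with it; the furniture and walls round the work are solid. World frame = base frame: x ahead of the robot, y to its left, z up, the work surface at z = 0. Lengths are in m, angles in degrees, forces in N, time in s.
With the tool pointing down it reaches from about 0.425 to 0.95 m from the base axis. Payload 3.5 kg.
Tool frame: the origin (TCP) lies at the very end of the fingers, on their centre line; the grasp point (between the pads) lies 19 mm behind it (arm.grasp_offset is the distance from the TCP to the grasp point, in m); z points along the fingers, y is the line along which they close (so a half turn about z gives the same grasp; the last joint's range is limited). The gripper opens to 85 mm and grips with 20 to 120 N. Pads are 22 mm wide; open, the fingers measure 114 mm over their backs; the gripper's body (76 mm by 85 mm) begins 54 mm behind the grasp point. The pads swing forward as they close: fully open they stand 13 mm farther back than shut.
Start: joints at [58.843, 16.404, 90.338, -0, 73.258, -8.594], TCP at [0.259, 0.623, 0.231] pointing down, gripper open.
Joint ranges: [-158.93, 158.93], [-51.34, 127.21], [12.03, 142.37], [-87.48, 267.48], [13.55, 161.25], [-162.69, 162.69]. Speed limits (degrees/s): [159.86, 159.86, 180, 180, 180, 180].

## Interface

Orientations are given as a 3x3 rotation matrix whose columns are the frame's x, y, z axes.
In Python, from plant import arm, viewer gives the robot as it stands.
- The arm moves only by the tool step_arm, never from a script. Its argument "increments" is a list of rows, each an object of numbers: "dx", "dy", "dz": the shift along the tool's x, y, z in mm; "roll": the turn about the tool's z in degrees; "claw": the closure, from 0 (fully open) to 1 (shut). A call has 1 to 5 rows; each row is the pose to reach, as a shift and turn from the pose commanded when the call began, along the tool's axes at that moment; what a row does not reach only later rows make up. A row lasts 1/10 s, in which the tool goes at most 50 mm and 8.59 degrees, less where a joint would pass 70% of its speed; a pose out of reach is approached as far as the arm can. A call with a gripper value outside its range is refused whole. The fingers move at their own pace and stop on an object; the grip force is fixed at half the most. Time passes only in rows, so rows that repeat a pose let the fingers close. It gives the time, the measured TCP pose, the force, the opening and the grip force at its end, in the units of the state.
- arm.get_obs(): the state, without advancing time (a new reading comes with each control period).
- viewer.snapshot(name): name is "scene" or "top"; returns a dict with "pixels" (384x512x3 uint8, red, green, blue), "intrinsics" (3x3 intrinsics, pixels), "k1" (the pictures are not rectified: a ray, as slopes to the right and down, at radius r is drawn at 1 + k1 r^2 times it, then the intrinsics apply), "extrinsics" (4x4, takes a point from camera to world coordinates). Camera axes: x right, y up, looking along -z (the intrinsics and any distortion apply to the point x, -y, -z); pixel columns grow to the right and rows downward; lengths in m; the calibration is good to about 2 mm. A picture is of the moment at which its call begins. There is no depth.
- arm.hand_in(): hands the job in; it is judged then, once.
The state is a dict: "t": time; "qpos": joint angles; "dq": joint speeds; "effort": joint torques, N m; "tcp_pos": TCP position; "tcp_rot": TCP orientation; "ft_force": force on the tool from outside, world axes, zero at the start; "torque": the same for the moment, N m; "opening": finger opening in m; "grasp_force": force on a finger pad.
Only numpy, scipy, OpenCV 4.12 (cv2) and the standard library are available. Lean on these libraries where they do the work, as an engineer would, in place of code of your own. Each camera call takes 0.05 s, during which the arm holds its last target. There are 200 camera calls.

## Task

Change the filter in the beam gate: swing out the frame with the rectangular window and stand it in a free slot of the leaning rack, then fit the frame with the round window in its place, lower edge down behind the gate's lip and the top pushed back under the hoods until it is past both sprung balls. Leave it fully home and let go; leave the slit frame in its slot, and do not shift or tip the lens and the iris beside the gate.

Things in the scene. Friction and masses are not known exactly. Their poses are not given: they have to be found in the camera images.
- frame_rect: Filter frame with a rectangular window (56 mm wide, 52 mm high); starts clicked home in the gate, leaning back 25 degrees with it. Flat black plate 76 wide (y), 80 high (z), 10 mm thick (x); on its top edge, in the same plane, a grip tab. Front and back alike, 0.1 to 0.25 kg. Origin: middle of the lower edge, mid-thickness; z along the plate to the tab, -x = front face.
- rect_tab (a point): Middle of frame_rect's grip tab, 102.5 mm from its origin along z. The tab is 30 mm wide (y), 10 mm thick (x) and reaches from 80 to 125 mm above the lower edge; both its faces are free. Axes as the frame's.
- frame_round: Filter frame with a round window (56 mm); starts in the left or the right slot of the rack, leaning back 25 degrees with it. Outer size, tab, mass, origin and axes as frame_rect.
- round_tab (a point): Middle of frame_round's grip tab, as rect_tab.
- frame_slit: Filter frame with only a narrow upright slit (12 x 52 mm); stands in the other outer slot of the rack and stays there. Outer size, tab, origin and axes as frame_rect.
- gate: Filter gate, fixed: black and steel holder, 136 mm wide, 130 mm high, whose seat leans back 25 degrees. Origin on the table below gate_seat; z up, -x = open front, roughly towards the robot. In gate_seat's axes, mm: cheek inner faces y = +-40, x -22 to 14, z 0 to 88; flared lead-in plates before them to x = -38, z 2 to 62; back stops' faces x = 5.3, from |y| = 28 outwards, z 0 to 86.
- gate_seat (a point): Middle of the seat floor, 45 mm above the table, where the origin of a seated frame lies. Its z leans back (towards the gate's +x) 25 degrees from vertical along the seat, x square to the seated frame, to the rear. 2 mm play to either cheek. Swinging a frame in or out past both balls takes about 4 to 10 N at the tab.
- gate_lip (a point): Foot of the lip, 6 mm before gate_seat on the seat floor; axes as gate_seat. The lip runs along y, 10 mm high; its rear face stands 30 degrees forward of the seat's lean (nearly plumb), so an upright frame goes straight down behind it. The frame's lower front edge (its x = -5 mm, z = 0) then rests just behind this foot and is the line about which it swings back home.
- gate_hood (a point): Midway between the two hoods, at their underside, 85 mm along the seat (5 mm past a seated plate); axes as gate_seat. Hoods: 5 mm thick, seat x -6 to 14 mm, from |y| = 25 mm outwards, over the plate's upper corners; the tab stands between them. They bar sliding a frame along the seat: swing its top forward, nearly upright (20 to 30 degrees off the seat), to lift it out or put it in.
- catch_left (a joint): Sprung 14 mm steel ball in the cheek at +y, in gate_seat's axes at z = 62 mm, x = -10.5 mm (just before a seated frame's front face). Value = how far it is pushed into the cheek, m: 0 = out, 4.5 mm proud of the cheek; 0.005 = fully in. 6 N to start, 13 N fully in.
- catch_right (a joint): The same ball in the cheek at -y.
- rack: Storage rack, fixed: steel base 110 x 296 x 12 mm with three white slots side by side along y, 96 mm apart, all leaning back 25 degrees (towards +x). Origin: underside, below the middle slot; z up; -x = front, roughly towards the robot. A frame stands on the sloping floor and leans on two rear posts (64 mm long) behind its side edges; front posts 37 mm long; slot 15 mm wide. Frames go in and out along the lean.
- slot_a (a point): Left slot (+96 mm along the rack's y): where the origin of a frame standing in it lies, 18 mm above the table, its rear face on the rear posts. z leans back 25 degrees along the slot, x to the rear square to the frame: axes as those of the frame in it.
- slot_b (a point): Middle slot, likewise; free at the start. Frames in the outer slots leave 20 mm beside a frame in it.
- slot_c (a point): Right slot (-96 mm), likewise.
- lens_mount: Ring-mounted lens on a post, foot 50 x 50 mm, 150 mm high, standing loose about 14 cm beside the gate on its -y side, near the table's front. Origin under its middle.
- iris: Iris on a post, foot 50 x 50 mm, 125 mm high, standing loose beside the gate on its -y side, behind the lens. Origin on the table under it.

How it is judged (in metres and radians):
At the end, for the whole second after the job is handed in: Round-window frame home: origin within 3 mm (x), 5 mm (y), 3 mm (z) of the seat point, square to the seat within 0.05 rad; rectangular-window frame in a slot: origin within 16 mm of its point, lean within 0.12 rad of the slots, square to the rack within 0.2 rad; both let go and still (x of frame_round in the frame of gate_seat between -0.003 and 0.003 m and y of frame_round in the frame of gate_seat between -0.005 and 0.005 m and z of frame_round in the frame of gate_seat below 0.003 m and angle between the x axis of frame_round and the x axis of gate_seat, either way round below 0.05 rad and angle between the z axis of frame_round and the z axis of gate_seat, either way round below 0.05 rad and (distance between frame_rect and slot_a below 0.016 m or distance between frame_rect and slot_b below 0.016 m or distance between frame_rect and slot_c below 0.016 m) and angle between the z axis of frame_rect and the z axis of slot_b, either way round below 0.12 rad and angle between the y axis of frame_rect and the y axis of rack, either way round below 0.2 rad and linear speed of each of frame_round, frame_rect below 0.02 m/s); the robot touches nothing.
It fails at once if the slit frame is moved more than 15 mm from its slot (distance of frame_slit from where it was at the start of the episode above 0.015 m).
It fails at once if the iris or the lens is shifted more than 15 mm or tipped (distance of any of iris, lens_mount from where it was at the start of the episode above 0.015 m or angle between any of iris, lens_mount's own z axis and vertical above 0.3 rad).
It also fails if it takes over 51 s, if anything falls off the work surface, if the arm or the gripper's body presses on something with over 40 N, if the wrist force passes 120 N, or if a joint passes its speed limit or range.

## Working session

There is one attempt and no reset: what is moved stays moved. The work goes in short steps, Python scripts to look and compute and a tool call to move; the robot and the scene stay as the last step left them, time stands still between calls to the robot, and variables do not carry over. Pictures are saved under pics/ and viewed, at most 10 in all, crops included, and the job is handed in when it is done.

Besides the shell and the picture viewer there is one more tool, called by a JSON object that holds its "method" and its "body". step_arm: Moves the arm, as the interface text tells. Its arguments: {"type":"object","properties":{"increments":{"type":"array"}},"required":["increments"]}

```bash
ls; mkdir -p pics; cat > h.py <<'E'
import numpy as np, cv2, pickle
from plant import arm, viewer
def snap(name,tag):
    s=viewer.snapshot(name); pickle.dump(s,open(f'pics/{tag}.pkl','wb'))
    cv2.imwrite(f'pics/{tag}.png',s['pixels'][:,:,::-1]); return s
def load(tag): return pickle.load(open(f'pics/{tag}.pkl','rb'))
def crop(tag,u0,v0,u1,v1,f,out):
    im=load(tag)['pixels'][v0:v1,u0:u1,::-1]
    cv2.imwrite(out,cv2.resize(im,None,fx=f,fy=f,interpolation=cv2.INTER_CUBIC))
def ray(s,u,v):
    K=np.array(s['intrinsics']);k=s['k1']
    d=cv2.undistortPoints(np.array([[[u,v]]],float),K,np.array([k,0,0,0,0.]))[0,0]
    E=np.array(s['extrinsics']); w=E[:3,:3]@np.array([d[0],-d[1],-1]); return E[:3,3],w/np.linalg.norm(w)
def proj(s,P):
    P=np.atleast_2d(P);E=np.array(s['extrinsics']); c=(P-E[:3,3])@E[:3,:3]
    q=c*[1,-1,-1]
    return cv2.projectPoints(q,np.zeros(3),np.zeros(3),np.array(s['intrinsics'],float),np.array([s['k1'],0,0,0,0.]))[0][:,0]
def tri(*obs): # (snap,u,v)...
    A=np.zeros((3,3));b=np.zeros(3);R=[ray(*o) for o in obs]
    for o,d in R:
        M=np.eye(3)-np.outer(d,d);A+=M;b+=M@o
    p=np.linalg.solve(A,b); return p,[float(np.linalg.norm((np.eye(3)-np.outer(d,d))@(p-o))) for o,d in R]
def onz(s,u,v,z):
    o,d=ray(s,u,v); return o+d*(z-o[2])/d[2]
E
python3 - <<'E'
from h import *
np.set_printoptions(precision=4,suppress=True)
o=arm.get_obs(); print(o['t'],o['tcp_pos'],o['tcp_rot'],o['opening'],arm.grasp_offset)
a=snap('scene','s0');b=snap('top','t0')
for s in(a,b): print(np.array(s['intrinsics']),s['k1'],np.array(s['extrinsics']))
im=np.hstack([a['pixels'],b['pixels']])[:,:,::-1]
E
```

```text
pics
0.0 [0.2586 0.6228 0.2299] [[-0.9234  0.3837 -0.0012]
 [ 0.3837  0.9234 -0.0021]
 [ 0.0004 -0.0024 -1.    ]] 0.08543455058664987 0.0187
[[417.0814   0.     252.264 ]
 [  0.     417.0814 193.1497]
 [  0.       0.       1.    ]] -0.1473251410366724 [[ 0.7379  0.3347 -0.5861 -0.286 ]
 [-0.6746  0.3944 -0.624  -0.7813]
 [ 0.0223  0.8558  0.5168  0.7701]
 [ 0.      0.      0.      1.    ]]
[[481.0363   0.     252.2347]
 [  0.     481.0363 187.6166]
 [  0.       0.       1.    ]] -0.11689512672027953 [[-0.0276  0.9949 -0.0974  0.3403]
 [-0.9995 -0.0287 -0.0094 -0.0253]
 [-0.0122  0.0971  0.9952  1.5853]
 [ 0.      0.      0.      1.    ]]
```

View pics/s0.png

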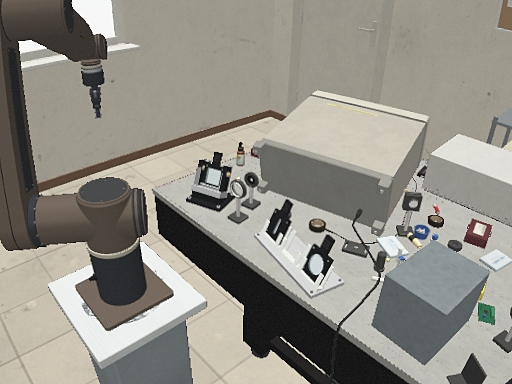

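View pics/t0.png

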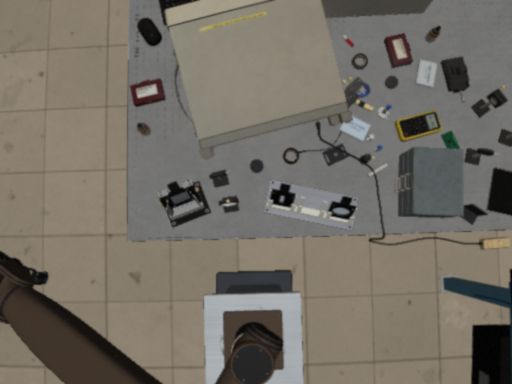

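The scene view shows the gate at about (212,182), the lens and iris at (240,190) and (252,185), and the rack at (300,255). The round-window frame is on the right at (318,262). In the top view the gate is at (185,202) and the rack spans (267,190) to (357,220). Next I'll crop closer.

```bash
python3 - <<'E'
from h import *
def c(t,u0,v0,u1,v1,f): return cv2.resize(load(t)['pixels'][v0:v1,u0:u1,::-1],None,fx=f,fy=f,interpolation=cv2.INTER_CUBIC)
# scene gate 180..270x140..230 ; rack 250..350 x 190..300
g=c('s0',180,145,280,225,8); cv2.imwrite('pics/c1.png',g[:600,:800])
cv2.imwrite('pics/c2.png',c('s0',250,195,350,295,6))
x=c('t0',150,165,250,235,7); y=c('t0',260,175,360,235,7)
cv2.imwrite('pics/c3.png',np.vstack([x[:, :700],y])[:910]); 
z=np.vstack([cv2.resize(load('t0')['pixels'][170:230,152:242,::-1],None,fx=5,fy=5,interpolation=cv2.INTER_CUBIC).copy(),cv2.resize(load('t0')['pixels'][175:235,265:355,::-1],None,fx=5,fy=5,interpolation=cv2.INTER_CUBIC)])
cv2.imwrite('pics/c3.png',z)
E
```

```text
(no output)
```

View pics/c1.png

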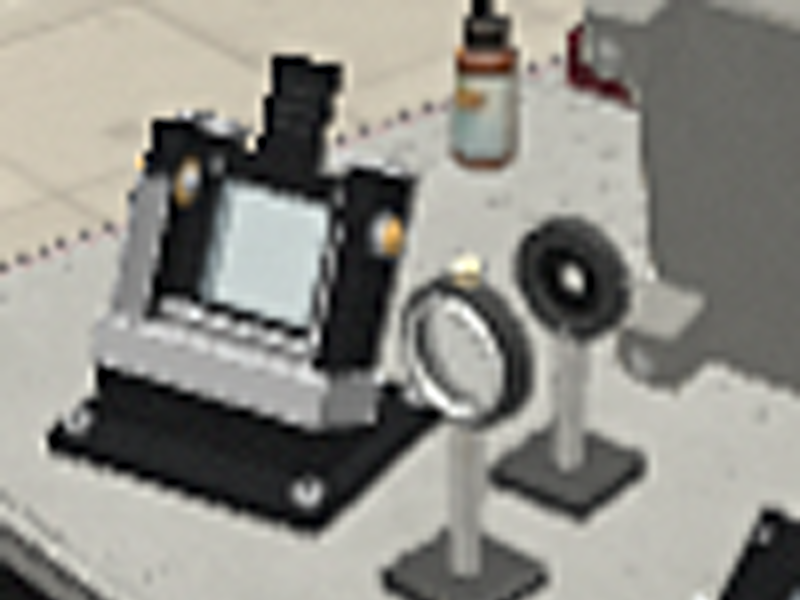

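View pics/c2.png

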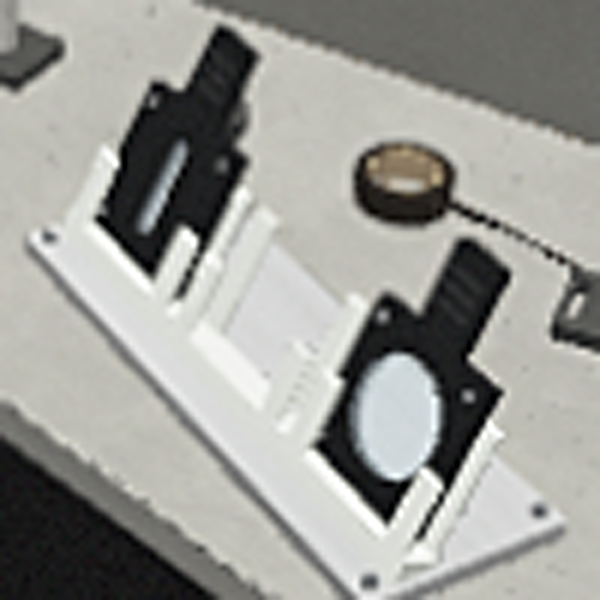

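View pics/c3.png

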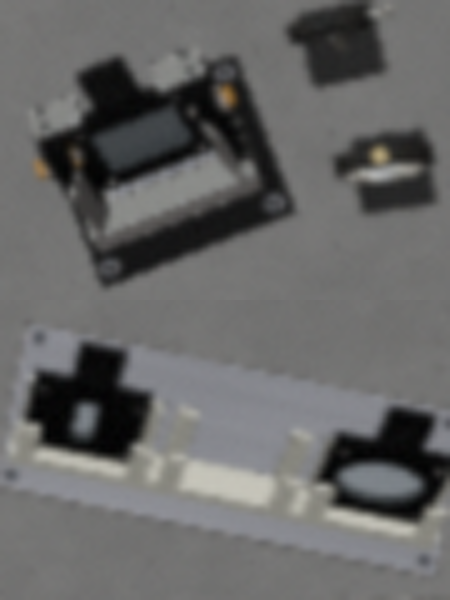

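Scene crops:
- **Gate:** the tab's top edge runs (275,57) to (343,68), and the window corners are at (228,180), (330,205) and (315,345).
- **Rack:** the round frame's tab top is at (465,238)-(512,272), and its plate corners are at (385,295) and (503,390). The slit frame is in the left slot and the middle slot is free.

I'll fit planar poses to these points.

```bash
cat > fit.py <<'E'
from h import *
from scipy.optimize import least_squares
c,s_=np.cos(np.radians(25)),np.sin(np.radians(25))
def T(p,h,L):
    x,y,a=p; L=np.atleast_2d(L); r=np.c_[L[:,0]*c+L[:,2]*s_, L[:,1], -L[:,0]*s_+L[:,2]*c+h]
    ca,sa=np.cos(a),np.sin(a); return np.c_[x+ca*r[:,0]-sa*r[:,1], y+sa*r[:,0]+ca*r[:,1], r[:,2]]
S,Tp=load('s0'),load('t0')
c1=lambda U,V:(S,180+(U+.5)/8-.5,145+(V+.5)/8-.5)
c2=lambda U,V:(S,250+(U+.5)/6-.5,195+(V+.5)/6-.5)
c3=lambda U,V:(Tp,152+(U+.5)/5-.5,170+(V+.5)/5-.5)
c4=lambda U,V:(Tp,265+(U+.5)/5-.5,175+(V-300+.5)/5-.5)
mm=1e-3
def fit(h,obs,p0):
    def f(p): return np.concatenate([(proj(o[0],T(p,h,np.array(L)*mm))[0]-o[1:]) for o,L in obs])
    r=least_squares(f,p0,loss='soft_l1',f_scale=.5); return r.x,f(r.x).reshape(-1,2)
if __name__=='__main__':
    np.set_printoptions(precision=4,suppress=True)
    G=[(c1(275,57),(5,15,125)),(c1(343,68),(5,-15,125)),(c3(80,72),(5,15,125)),(c3(122,56),(5,-15,125)),
       (c1(330,205),(-5,-28,66)),(c1(315,345),(-5,-28,14)),(c3(185,105),(-5,-28,66)),(c3(92,140),(-5,28,66))]
    R=[(c2(465,236),(5,15,125)),(c2(512,272),(5,-15,125)),(c2(382,295),(5,38,80)),(c2(503,390),(5,-38,80)),
       (c4(390,408),(5,15,125)),(c4(435,418),(5,-15,125)),(c4(330,433),(5,38,80)),(c4(452,462),(5,-38,80))]
    L=[(c2(218,27),(5,15,125)),(c2(258,52),(5,-15,125)),(c2(152,82),(5,38,80)),(c2(248,155),(5,-38,80)),
       (c4(82,343),(5,15,125)),(c4(127,350),(5,-15,125)),(c4(35,372),(5,38,80)),(c4(155,402),(5,-38,80))]
    for n,h,o in(('gate',.045,G),('round',.018,R),('slit',.018,L)):
        p,r=fit(h,o,[.6,0,0]); print(n,p[:2],np.degrees(p[2])); print(r.T); print('tab',T(p,h,[0,0,.1025]))
    # heights by triangulation
    for n,o in(('gate',G),('round',R),('slit',L)):
        k=(0,2),(1,3)
        if n!='gate': k=(0,4),(1,5)
        for i,j in k: print(n,*tri(o[i][0],o[j][0]))
E
python3 fit.py
```

```text
gate [0.4495 0.2081] 22.330497815811594
[[ 0.8639  0.0948 -0.5484  0.167   0.4334 -0.6236 -1.6521  0.4439]
 [ 0.0448  0.4441  0.5297 -0.3103  1.2384 -1.2175 -0.0701  0.2397]]
tab [[0.4896 0.2246 0.1379]]
round [ 0.3907 -0.2858] -12.554883101923272
[[-0.2466 -0.7418  0.7804 -1.3991 -0.6754 -0.0284  0.7991  0.2156]
 [ 0.115   0.3196  0.1015  0.4998 -0.4087 -0.5556  0.2166 -1.0149]]
tab [[ 0.433  -0.2952  0.1109]]
slit [ 0.4348 -0.1006] -11.083611074938773
[[ 0.4916 -0.1245  0.9561 -0.1468 -0.8272 -0.0962 -0.2592 -0.2453]
 [ 0.0598  0.724   0.5768  1.1214 -0.0374  0.1695  0.3204 -1.7092]]
tab [[ 0.4773 -0.1089  0.1109]]
gate [0.4963 0.2437 0.1565] [0.0025960720102285806, 0.0025960720102284045]
gate [0.5074 0.216  0.1581] [0.0003592281993859856, 0.00035922819938605076]
round [ 0.4485 -0.2853  0.1312] [1.576326593589662e-05, 1.5763265935832378e-05]
round [ 0.4426 -0.3137  0.131 ] [0.0015064577887737717, 0.001506457788773761]
slit [ 0.4925 -0.0983  0.1307] [0.0015232976302261725, 0.0015232976302261452]
slit [ 0.4884 -0.1265  0.1316] [5.107822861286119e-05, 5.107822861272782e-05]
```

```bash
cat > go.py <<'E'
from h import *
import sys
# frames: gate / rack planar poses
F={'g':(np.array([.4495,.2081]),22.),'b':(np.array([.4128,-.1932]),-13.),'c':(np.array([.3907,-.2858]),-13.),'a':(np.array([.4348,-.1006]),-13.)}
try: F.update(pickle.load(open('F.pkl','rb')))
except Exception: pass
def ax(f): p,a=F[f];a=np.radians(a); return p,np.array([[np.cos(a),-np.sin(a)],[np.sin(a),np.cos(a)]])
def state(f):
    o=arm.get_obs();p,R=ax(f);t=np.array(o['tcp_pos']);r=np.array(o['tcp_rot'])
    l=R.T@(t[:2]-p)*1e3; yaw=np.degrees(np.arctan2(-r[0,1],r[1,1]))
    fl=R.T@np.array(o['ft_force'])[:2]
    print(f"t {o['t']:.2f} in {f}: x {l[0]:.1f} y {l[1]:.1f} z {t[2]*1e3:.1f} yaw-err {yaw-F[f][1]:.2f} F {fl.round(1)} {o['ft_force'][2]:.1f} open {o['opening']*1e3:.1f} grip {o['grasp_force']:.1f}")
    return o,l,yaw
def to(f,x,y,z,tag=''):
    o,l,yaw=state(f) ;p,R=ax(f)
    w=np.r_[p+R@np.array([x,y])/1e3,z/1e3]-o['tcp_pos']; d=np.array(o['tcp_rot']).T@w*1e3
    print('  ->',tag,'dx %.1f dy %.1f dz %.1f roll %.1f'%(*d,yaw-F[f][1]))
if __name__=='__main__':
    np.set_printoptions(precision=4,suppress=True)
    f=sys.argv[1]
    if len(sys.argv)>2: to(f,*map(float,sys.argv[2:5]))
    else: state(f)
E
python3 - <<'E'
from fit import *
A=onz(*c3(105,285),.008);B=onz(*c3(295,208),.008);C=onz(*c3(235,60),.008);print(A,B,C)
d=A-B;print(np.degrees(np.arctan2(-d[0],d[1])),np.linalg.norm(d)); d=C-B;print(np.degrees(np.arctan2(d[1],d[0])),np.linalg.norm(d))
A=onz(*c4(5,488),.012);B=onz(*c4(432,572),.012);d=A-B;print(np.degrees(np.arctan2(-d[0],d[1])),np.linalg.norm(d))
E
python3 go.py g 47 0 230
```

```text
[0.37343249 0.25496646 0.008     ] [0.42074543 0.12854165 0.008     ] [0.51974735 0.16643059 0.008     ]
20.5177488565199 0.13498795013333229
20.94230721254674 0.10600449607805995
-12.827588868296543 0.2847312069558003
t 0.10 in g: x -21.6 y 456.0 z 230.1 yaw-err -44.56 F [-0.6  0.2] -0.1 open 85.3 grip 0.0
  ->  dx -368.9 dy -276.8 dz 0.5 roll -44.6
```

{"method": "step_arm", "body": {"increments": [{"dx": -369, "dy": -277, "dz": 0, "roll": -44.6}, {"dx": -369, "dy": -277, "dz": 0, "roll": -44.6}, {"dx": -369, "dy": -277, "dz": 0, "roll": -44.6}, {"dx": -369, "dy": -277, "dz": 0, "roll": -44.6}, {"dx": -369, "dy": -277, "dz": 0, "roll": -44.6}]}}

```text
schema error: expected keys dx, dy, dz, roll, claw
```

```bash
python3 go.py g 47 0 230
```

```text
t 0.10 in g: x -21.6 y 456.0 z 230.1 yaw-err -44.56 F [-0.6  0.2] -0.1 open 85.3 grip 0.0
  ->  dx -368.9 dy -276.8 dz 0.5 roll -44.6
```

```bash
sed -i "s/np.array(\[.4495,.2081\]),22./np.array([.4490,.2098]),21./" go.py; python3 go.py g 47 0 230
```

```text
t 0.10 in g: x -29.7 y 453.8 z 230.1 yaw-err -43.56 F [-0.6  0.2] -0.1 open 85.3 grip 0.0
  ->  dx -368.3 dy -276.0 dz 0.5 roll -43.6
```

{"method": "step_arm", "body": {"increments": [{"dx": -368, "dy": -275, "dz": 0, "roll": -43.6, "claw": 0}, {"dx": -368, "dy": -275, "dz": 0, "roll": -43.6, "claw": 0}, {"dx": -368, "dy": -275, "dz": 0, "roll": -43.6, "claw": 0}, {"dx": -368, "dy": -275, "dz": 0, "roll": -43.6, "claw": 0}, {"dx": -368, "dy": -275, "dz": 0, "roll": -43.6, "claw": 0}]}}

```text
t: 0.6
tcp_pos: [0.3823, 0.4148, 0.2309]
tcp_rot: [[-0.945, -0.327, -0.001], [-0.327, 0.945, -0.001], [0.001, -0.0, -1.0]]
ft_force: [0.8, -0.2, 0.0]
opening: 0.0854
grasp_force: 0.0
```

```bash
python3 go.py g 47 0 230
```

```text
t 0.60 in g: x 11.2 y 215.3 z 230.9 yaw-err -1.92 F [ 0.7 -0.4] 0.0 open 85.4 grip 0.0
  ->  dx -43.0 dy -214.0 dz 0.9 roll -1.9
```

{"method": "step_arm", "body": {"increments": [{"dx": -40, "dy": -206, "dz": 0, "roll": -1, "claw": 0}, {"dx": -40, "dy": -206, "dz": 0, "roll": -1, "claw": 0}, {"dx": -40, "dy": -206, "dz": 0, "roll": -1, "claw": 0}, {"dx": -40, "dy": -206, "dz": 0, "roll": -1, "claw": 0}, {"dx": -40, "dy": -206, "dz": 0, "roll": -1, "claw": 0}]}}

```text
t: 1.1
tcp_pos: [0.4877, 0.2305, 0.231]
tcp_rot: [[-0.943, -0.333, 0.0], [-0.333, 0.943, -0.001], [0.0, -0.001, -1.0]]
ft_force: [0.9, -0.5, 0.4]
opening: 0.0854
grasp_force: 0.0
```

```bash
python3 go.py g 47 0 190; python3 - <<'E'
from h import *
s=snap('scene','s1');t=snap('top','t1')
o=arm.get_obs(); print(o['tcp_pos'],proj(s,o['tcp_pos']),proj(t,o['tcp_pos']))
a=cv2.resize(s['pixels'][120:220,180:260,::-1],None,fx=6,fy=6,interpolation=cv2.INTER_CUBIC)
b=cv2.resize(t['pixels'][160:235,150:235,::-1],None,fx=4,fy=4,interpolation=cv2.INTER_CUBIC)
w=np.zeros((600,820,3),np.uint8);w[:600,:480]=a[:600];w[:300,480:820]=b
cv2.imwrite('pics/d1.png',w[:,:800])
E
```

```text
t 1.10 in g: x 43.6 y 5.5 z 231.0 yaw-err -1.56 F [ 0.7 -0.8] 0.4 open 85.4 grip 0.0
  ->  dx -3.6 dy -5.3 dz 41.0 roll -1.6
[0.48644296 0.23306067 0.23095002] [[213.83442921 133.11530886]] [[165.90210996 185.33393105]]
```

View pics/d1.png

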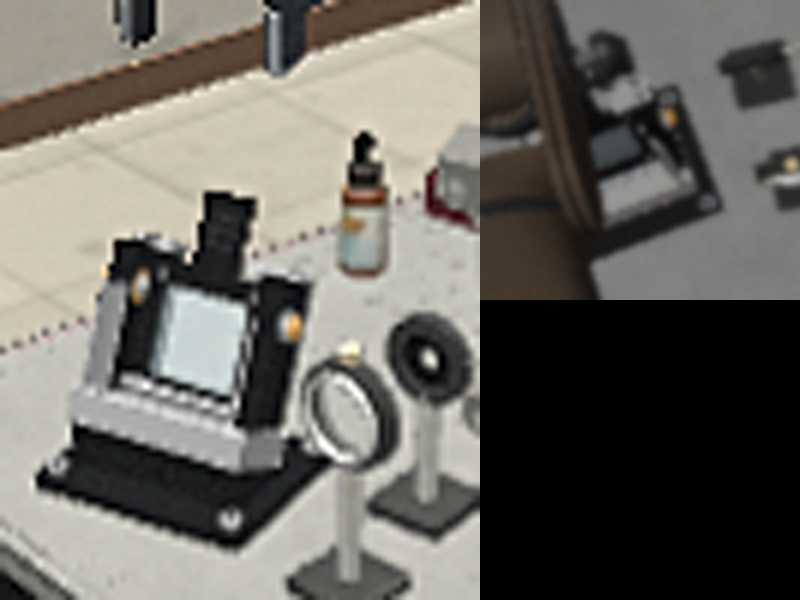

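The fingers hang above the gate, tips at crop (137,45) and (283,75), with the tab at (228,195) between and below them. I'll go down now.

```bash
python3 go.py g 47 0 134
```

```text
t 1.20 in g: x 43.3 y 8.3 z 231.0 yaw-err -1.46 F [-0.   0.5] -0.1 open 85.4 grip 0.0
  ->  dx -4.0 dy -8.2 dz 96.9 roll -1.5
```

{"method": "step_arm", "body": {"increments": [{"dx": -4, "dy": -8, "dz": 0, "roll": -1.5, "claw": 0}, {"dx": -4, "dy": -8, "dz": 25, "roll": -1.5, "claw": 0}, {"dx": -4, "dy": -8, "dz": 50, "roll": -1.5, "claw": 0}, {"dx": -4, "dy": -8, "dz": 60, "roll": -1.5, "claw": 0}, {"dx": -4, "dy": -8, "dz": 60, "roll": -1.5, "claw": 0}]}}

```text
t: 1.7
tcp_pos: [0.4904, 0.2292, 0.1693]
tcp_rot: [[-0.931, -0.364, -0.005], [-0.364, 0.931, -0.001], [0.005, 0.001, -1.0]]
ft_force: [-0.3, 0.4, 0.3]
opening: 0.0852
grasp_force: 0.0
```

```bash
python3 go.py g 47 0 134
```

```text
t 1.70 in g: x 45.6 y 3.3 z 169.3 yaw-err 0.34 F [-0.1  0.5] 0.3 open 85.2 grip 0.0
  ->  dx -1.5 dy -3.3 dz 35.3 roll 0.3
```

{"method": "step_arm", "body": {"increments": [{"dx": -1.5, "dy": -3, "dz": 15, "roll": 0, "claw": 0}, {"dx": -1.5, "dy": -3, "dz": 35, "roll": 0, "claw": 0}, {"dx": -1.5, "dy": -3, "dz": 35, "roll": 0, "claw": 0}, {"dx": -1.5, "dy": -3, "dz": 35, "roll": 0, "claw": 0.3}, {"dx": -1.5, "dy": -3, "dz": 35, "roll": 0, "claw": 0.5}]}}

```text
t: 2.2
tcp_pos: [0.4958, 0.2263, 0.1377]
tcp_rot: [[-0.932, -0.362, 0.002], [-0.362, 0.932, 0.001], [-0.002, -0.0, -1.0]]
ft_force: [-0.3, -0.1, 0.6]
opening: 0.0592
grasp_force: 0.0
```

```bash
python3 go.py g 47 0 134; python3 - <<'E'
from h import *
s=snap('scene','s2')
o=arm.get_obs(); print(o['tcp_pos'],proj(s,o['tcp_pos']))
a=cv2.resize(s['pixels'][120:210,180:280,::-1],None,fx=6,fy=6,interpolation=cv2.INTER_CUBIC)
cv2.imwrite('pics/d2.png',a)
E
```

```text
t 2.20 in g: x 49.6 y -1.3 z 137.7 yaw-err 0.24 F [-0.3  0. ] 0.6 open 59.2 grip 0.0
  ->  dx 2.6 dy 1.4 dz 3.7 roll 0.2
[0.49581651 0.22628306 0.1377636 ] [[217.8635769  158.42258316]]
```

View pics/d2.png

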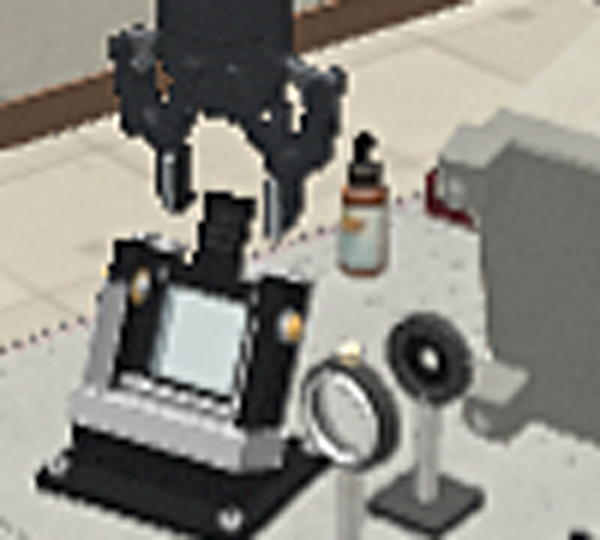

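The fingertips, at crop (178,205) and (280,235), straddle the tab at about (229,215) and are well centred. I'll close them.

{"method": "step_arm", "body": {"increments": [{"dx": 1, "dy": 0.5, "dz": 3, "roll": 0, "claw": 0.7}, {"dx": 1, "dy": 0.5, "dz": 3, "roll": 0, "claw": 1}, {"dx": 1, "dy": 0.5, "dz": 3, "roll": 0, "claw": 1}, {"dx": 1, "dy": 0.5, "dz": 3, "roll": 0, "claw": 1}, {"dx": 1, "dy": 0.5, "dz": 3, "roll": 0, "claw": 1}]}}

```text
t: 2.75
tcp_pos: [0.4941, 0.2264, 0.1341]
tcp_rot: [[-0.932, -0.362, 0.001], [-0.362, 0.932, 0.001], [-0.001, 0.0, -1.0]]
ft_force: [-1.0, 1.1, 4.9]
opening: 0.0286
grasp_force: 59.3
```

```bash
python3 go.py g
```

```text
t 2.75 in g: x 48.1 y -0.6 z 134.1 yaw-err 0.23 F [-0.5  1.4] 4.9 open 28.6 grip 59.3
```

{"method": "step_arm", "body": {"increments": [{"dx": 4.5, "dy": 0, "dz": -2.2, "roll": 0, "claw": 1}, {"dx": 9, "dy": 0, "dz": -4.3, "roll": 0, "claw": 1}, {"dx": 13.5, "dy": 0, "dz": -6, "roll": 0, "claw": 1}, {"dx": 18, "dy": 0, "dz": -7.7, "roll": 0, "claw": 1}, {"dx": 22.5, "dy": 0, "dz": -9, "roll": 0, "claw": 1}]}}

```text
t: 3.25
tcp_pos: [0.4741, 0.2187, 0.1425]
tcp_rot: [[-0.932, -0.361, 0.005], [-0.361, 0.932, 0.003], [-0.006, 0.001, -1.0]]
ft_force: [2.7, 2.5, -1.5]
opening: 0.0288
grasp_force: 60.2
```

```bash
python3 go.py g
```

```text
t 3.25 in g: x 26.6 y -0.7 z 142.5 yaw-err 0.18 F [3.4 1.3] -1.5 open 28.8 grip 60.2
```

{"method": "step_arm", "body": {"increments": [{"dx": 5, "dy": 0, "dz": -1.3, "roll": 0, "claw": 1}, {"dx": 10, "dy": 0, "dz": -2.2, "roll": 0, "claw": 1}, {"dx": 14.5, "dy": 0, "dz": -3, "roll": 0, "claw": 1}, {"dx": 19.5, "dy": 0, "dz": -3.6, "roll": 0, "claw": 1}, {"dx": 24.3, "dy": 0, "dz": -4, "roll": 0, "claw": 1}]}}

```text
t: 3.75
tcp_pos: [0.4502, 0.2091, 0.1467]
tcp_rot: [[-0.932, -0.362, 0.001], [-0.362, 0.932, 0.0], [-0.001, -0.0, -1.0]]
ft_force: [3.2, 2.4, -0.9]
opening: 0.0287
grasp_force: 60.5
```

{"method": "step_arm", "body": {"increments": [{"dx": 0, "dy": 0, "dz": 0, "roll": 0, "claw": 1}]}}

```text
t: 3.85
tcp_pos: [0.4498, 0.209, 0.1466]
tcp_rot: [[-0.932, -0.362, 0.0], [-0.362, 0.932, -0.0], [-0.0, -0.0, -1.0]]
ft_force: [3.4, 1.9, 0.2]
opening: 0.0286
grasp_force: 60.4
```

```bash
python3 go.py g; python3 - <<'E'
from h import *
s=snap('scene','s3')
a=cv2.resize(s['pixels'][120:210,180:280,::-1],None,fx=6,fy=6,interpolation=cv2.INTER_CUBIC)
cv2.imwrite('pics/d3.png',a)
E
```

```text
t 3.85 in g: x 0.5 y -1.1 z 146.6 yaw-err 0.24 F [3.9 0.6] 0.2 open 28.6 grip 60.4
```

View pics/d3.png

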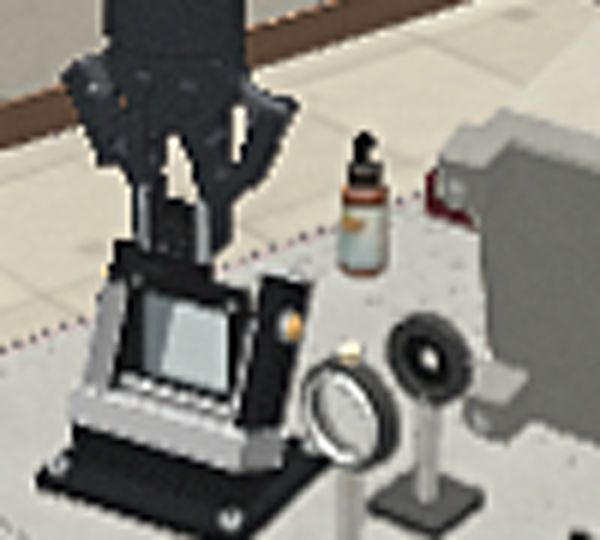

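The frame is swung upright. Its window is at crop (185,340), and the tab is in the fingers at (180,230). I'll lift it straight up now.

{"method": "step_arm", "body": {"increments": [{"dx": 0, "dy": 0, "dz": -5, "roll": 0, "claw": 1}, {"dx": 0, "dy": 0, "dz": -12, "roll": 0, "claw": 1}, {"dx": 0, "dy": 0, "dz": -20, "roll": 0, "claw": 1}, {"dx": 0, "dy": 0, "dz": -35, "roll": 0, "claw": 1}, {"dx": 0, "dy": 0, "dz": -50, "roll": 0, "claw": 1}]}}

```text
t: 4.4
tcp_pos: [0.4487, 0.2087, 0.1964]
tcp_rot: [[-0.932, -0.363, -0.005], [-0.363, 0.932, -0.002], [0.005, 0.0, -1.0]]
ft_force: [-0.1, 0.1, -1.8]
opening: 0.0289
grasp_force: 60.1
```

{"method": "step_arm", "body": {"increments": [{"dx": 0, "dy": 0, "dz": -20, "roll": 0, "claw": 1}, {"dx": 0, "dy": 0, "dz": -45, "roll": 0, "claw": 1}, {"dx": 0, "dy": 0, "dz": -70, "roll": 0, "claw": 1}, {"dx": 0, "dy": 0, "dz": -88, "roll": 0, "claw": 1}, {"dx": 0, "dy": 0, "dz": -90, "roll": 0, "claw": 1}]}}

```text
t: 4.9
tcp_pos: [0.4509, 0.2093, 0.2901]
tcp_rot: [[-0.932, -0.363, 0.004], [-0.363, 0.932, 0.0], [-0.004, -0.001, -1.0]]
ft_force: [0.6, 0.4, -1.3]
opening: 0.0287
grasp_force: 60.2
```

```bash
python3 go.py g;python3 go.py b 0 0 285; python3 - <<'E'
from h import *
s=snap('scene','s4')
o=arm.get_obs(); p=np.array(o['tcp_pos']); R=np.array(o['tcp_rot']); y=R[:,1]; xg=-R[:,0]
cv2.imwrite('pics/d4.png',cv2.resize(s['pixels'][60:180,170:270,::-1],None,fx=5,fy=5,interpolation=cv2.INTER_CUBIC))
# predicted pixels of lower edge corners for tilt th (deg back from upright); grip contact 111mm above lower edge approx at TCP+12
for th in(-5,0,5):
    t=np.radians(th); z=np.array([0,0,np.cos(t)])+xg*np.sin(t); x=np.cross(y,z)
    Q=[p+[0,0,.012]+z*(k-.111)+y*w-x*.005 for k in(0,.08) for w in(.038,-.038)]
    q=(proj(s,Q)-[170,60]+.5)*5-.5; print(th,q.round(0).tolist())
E
```

```text
t 4.90 in g: x 1.6 y -1.1 z 290.1 yaw-err 0.26 F [0.7 0.2] -1.3 open 28.7 grip 60.2
t 4.90 in b: x -53.4 y 400.7 z 290.1 yaw-err 34.26 F [0.5 0.6] -1.3 open 28.7 grip 60.2
  ->  dx 181.4 dy -361.3 dz 4.7 roll 34.3
-5 [[156.0, 437.0], [256.0, 461.0], [145.0, 328.0], [248.0, 350.0]]
0 [[148.0, 443.0], [248.0, 467.0], [143.0, 329.0], [246.0, 351.0]]
5 [[140.0, 447.0], [240.0, 471.0], [140.0, 329.0], [244.0, 351.0]]
```

View pics/d4.png

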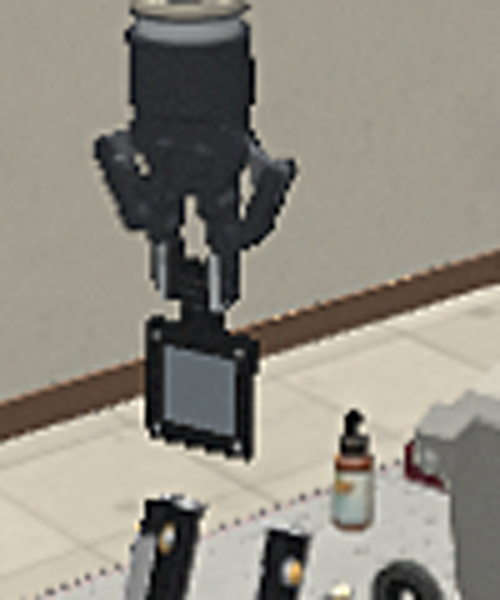

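```bash
cat > tilt.py <<'E'
from h import *
from scipy.optimize import least_squares
def tiltfit(s,o,obs):
    p=np.array(o['tcp_pos']);R=np.array(o['tcp_rot']);y=R[:,1];xg=-R[:,0]
    def pts(q,Ls):
        t=q[0];z=np.array([0,0,np.cos(t)])+xg*np.sin(t);x=np.cross(y,z)
        b=p+np.array([0,0,q[1]])+y*q[2]     # grip axis: TCP xy fixed along x
        return np.array([b+x*L[0]+y*L[1]+z*(L[2]-.111) for L in np.array(Ls)/1e3])
    f=lambda q:(proj(s,pts(q,[l for _,l in obs]))-[u for u,_ in obs]).ravel()
    r=least_squares(f,[0,.012,0]); return np.degrees(r.x[0]),r.x[1:]*1e3,f(r.x).reshape(-1,2)
E
python3 - <<'E'
from tilt import *
np.set_printoptions(precision=2,suppress=True)
s=load('s4');o=arm.get_obs()
k=lambda U,V:(170+(U+.5)/5-.5,60+(V+.5)/5-.5)
obs=[(k(147,318),(-5,38,80)),(k(148,435),(-5,38,0)),(k(258,342),(5,-38,80)),(k(250,461),(5,-38,0)),(k(249,347),(-5,-38,80))]
print(*tiltfit(s,o,obs)); print(*tiltfit(s,o,obs[:4]))
E
```

```text
4.731224651129489 [18.07 -4.14] [[-0.26  0.71]
 [-0.6   0.96]
 [-0.09 -0.53]
 [ 0.82 -0.36]
 [ 0.09 -0.71]]
5.805243989755684 [19.3  -5.07] [[-0.13  0.42]
 [-0.72  0.83]
 [ 0.07 -0.77]
 [ 0.73 -0.43]]
```

{"method": "step_arm", "body": {"increments": [{"dx": 91, "dy": -180, "dz": 0, "roll": 34, "claw": 1}, {"dx": 91, "dy": -180, "dz": 0, "roll": 34, "claw": 1}, {"dx": 91, "dy": -180, "dz": 0, "roll": 34, "claw": 1}, {"dx": 91, "dy": -180, "dz": 0, "roll": 34, "claw": 1}, {"dx": 91, "dy": -180, "dz": 0, "roll": 34, "claw": 1}]}}

```text
t: 5.45
tcp_pos: [0.4291, 0.0038, 0.2847]
tcp_rot: [[-0.973, 0.23, -0.004], [0.23, 0.973, -0.002], [0.003, -0.003, -1.0]]
ft_force: [0.1, 0.5, -2.2]
opening: 0.0289
grasp_force: 60.4
```

```bash
python3 go.py b 14 0 285
```

```text
t 5.45 in b: x -28.4 y 195.6 z 284.7 yaw-err -0.32 F [-0.   0.5] -2.2 open 28.9 grip 60.4
  ->  dx -43.5 dy -195.4 dz 0.1 roll -0.3
```

{"method": "step_arm", "body": {"increments": [{"dx": -40, "dy": -192, "dz": 0, "roll": 0, "claw": 1}, {"dx": -40, "dy": -192, "dz": 0, "roll": 0, "claw": 1}, {"dx": -40, "dy": -192, "dz": 0, "roll": 0, "claw": 1}, {"dx": -40, "dy": -192, "dz": 0, "roll": 0, "claw": 1}, {"dx": -40, "dy": -192, "dz": 0, "roll": 0, "claw": 1}]}}

```text
t: 5.95
tcp_pos: [0.4262, -0.1911, 0.2848]
tcp_rot: [[-0.974, 0.226, -0.003], [0.226, 0.974, 0.0], [0.003, -0.0, -1.0]]
ft_force: [1.0, 0.9, -1.0]
opening: 0.0291
grasp_force: 60.7
```

```bash
cat > sil.py <<'E'
from tilt import *
def silfit(s,bg,p,R,x0=(0,.015,0),tcpx=False):
    # match plate box silhouette to (new & dark) mask
    g=s['pixels'].astype(int); m=(g.max(2)<75).astype(np.uint8)
    p=np.array(p);R=np.array(R);y=R[:,1];xg=-R[:,0];f=8
    c0=proj(s,p-[0,0,.055])[0].round().astype(int)-[24,32]; W,H=48,64
    sub=cv2.resize(g[c0[1]:c0[1]+H,c0[0]:c0[0]+W].astype(np.float32),None,fx=f,fy=f,interpolation=cv2.INTER_CUBIC).max(2)
    dark=(sub<85)
    def box(q,L):
        t=q[0];z=np.array([0,0,np.cos(t)])+xg*np.sin(t);x=np.cross(y,z)
        b=p+np.array([0,0,q[1]])+y*q[2]
        P=proj(s,[b+x*a+y*w+z*(k-.111) for a in(-.005,.005) for w in(-L[0],L[0]) for k in(L[1],L[2])])
        return cv2.convexHull(((P-c0+.5)*f-.5).round().astype(np.int32))
    def cost(q):
        M=np.zeros(dark.shape,np.uint8);cv2.fillConvexPoly(M,box(q,(.038,0,.08)),1)
        O=np.zeros(dark.shape,np.uint8);cv2.fillConvexPoly(O,box(q,(.048,-.012,.08)),1) # surround ring incl. below
        t=box(q,(.015,.07,.125));cv2.fillConvexPoly(O,t,0)
        Wn=np.zeros(dark.shape,np.uint8);cv2.fillConvexPoly(Wn,box(q,(.030,.012,.068)),1)
        rim=(M>0)&(Wn==0); ring=(O>0)&(M==0)
        return 1-dark[rim].mean()+dark[ring].mean()
    best=None
    for th in np.radians(np.arange(-8,27,2.)):
        for dz in np.arange(.008,.025,.002):
            for dy in np.arange(-.006,.0061,.002):
                c=cost((th,dz,dy))
                if best is None or c<best[0]: best=(c,th,dz,dy)
    out={}
    from scipy.optimize import minimize
    r=minimize(lambda v:cost((v[0]/50,v[1]/1e3,v[2]/1e3)),[best[1]*50,best[2]*1e3,best[3]*1e3],method='Nelder-Mead',options=dict(initial_simplex=[[best[1]*50+a,best[2]*1e3+b,best[3]*1e3+c] for a,b,c in((0,0,0),(3,0,0),(0,3,0),(0,0,3))]))
    return np.degrees(r.x[0]/50),r.x[1:],r.fun
E
python3 - <<'E'
from sil import *
print(silfit(load('s4'),None,[.4509,.2093,.2901],[[-.932,-.363,.004],[-.363,.932,0],[-.004,-.001,-1]]))
E
python3 go.py b 12 0 162
```

```text
(np.float64(1.8609921031277632), array([16.91340577, -0.29831888]), np.float64(0.16539991321492029))
t 5.95 in b: x 12.6 y 5.0 z 284.8 yaw-err -0.04 F [0.7 1.1] -1.0 open 29.1 grip 60.7
  ->  dx 0.2 dy -5.0 dz 122.8 roll -0.0
```

{"method": "step_arm", "body": {"increments": [{"dx": 0, "dy": -5, "dz": 30, "roll": 0, "claw": 1}, {"dx": 0, "dy": -5, "dz": 65, "roll": 0, "claw": 1}, {"dx": 0, "dy": -5, "dz": 95, "roll": 0, "claw": 1}, {"dx": 0, "dy": -5, "dz": 112, "roll": 0, "claw": 1}, {"dx": 0, "dy": -5, "dz": 120, "roll": 0, "claw": 1}]}}

```text
t: 6.45
tcp_pos: [0.4245, -0.1899, 0.1629]
tcp_rot: [[-0.976, 0.219, -0.006], [0.219, 0.976, 0.005], [0.007, 0.003, -1.0]]
ft_force: [0.2, -0.4, -0.9]
opening: 0.0285
grasp_force: 60.6
```

{"method": "step_arm", "body": {"increments": [{"dx": 0, "dy": 0, "dz": 2, "roll": 0, "claw": 1}, {"dx": 0, "dy": 0, "dz": 2, "roll": 0, "claw": 1}]}}

```text
t: 6.65
tcp_pos: [0.4264, -0.1921, 0.1647]
tcp_rot: [[-0.976, 0.22, 0.0], [0.22, 0.976, 0.0], [-0.0, 0.0, -1.0]]
ft_force: [-0.0, -0.1, -1.5]
opening: 0.0284
grasp_force: 60.7
```

```bash
python3 go.py b 20 0 160; python3 - <<'E'
from sil import *
s=snap('scene','s5');o=arm.get_obs()
print(silfit(s,None,o['tcp_pos'],o['tcp_rot']))
E
```

```text
t 6.65 in b: x 13.0 y 4.2 z 164.7 yaw-err 0.30 F [ 0.  -0.1] -1.5 open 28.4 grip 60.7
  ->  dx -7.0 dy -4.2 dz 4.7 roll 0.3
(np.float64(1.876823462485032), array([16.74500592, -0.89823303]), np.float64(0.36306057215971527))
```

{"method": "step_arm", "body": {"increments": [{"dx": 0, "dy": -4, "dz": 4, "roll": 0, "claw": 1}, {"dx": -2, "dy": -4, "dz": 4, "roll": 0, "claw": 1}, {"dx": -4, "dy": -4, "dz": 4, "roll": 0, "claw": 1}, {"dx": -6, "dy": -4, "dz": 4, "roll": 0, "claw": 1}, {"dx": -6, "dy": -4, "dz": 4, "roll": 0, "claw": 1}]}}

```text
t: 7.2
tcp_pos: [0.4314, -0.1979, 0.1607]
tcp_rot: [[-0.975, 0.221, 0.0], [0.221, 0.975, -0.0], [-0.001, -0.0, -1.0]]
ft_force: [-0.2, 0.4, -1.2]
opening: 0.0288
grasp_force: 60.7
```

```bash
python3 go.py b
```

```text
t 7.20 in b: x 19.2 y -0.4 z 160.7 yaw-err 0.24 F [-0.3  0.3] -1.2 open 28.8 grip 60.7
```

{"method": "step_arm", "body": {"increments": [{"dx": -2, "dy": 0, "dz": 0, "roll": 0, "claw": 1}, {"dx": -3, "dy": 0, "dz": 0, "roll": 0, "claw": 1}, {"dx": -3, "dy": 0, "dz": 0, "roll": 0, "claw": 1}]}}

```text
t: 7.5
tcp_pos: [0.4341, -0.1984, 0.1604]
tcp_rot: [[-0.975, 0.221, -0.0], [0.221, 0.975, -0.0], [0.0, -0.0, -1.0]]
ft_force: [-0.0, -0.2, -0.5]
opening: 0.0283
grasp_force: 60.7
```

```bash
python3 go.py b
```

```text
t 7.50 in b: x 21.9 y -0.3 z 160.4 yaw-err 0.25 F [ 0.  -0.2] -0.5 open 28.3 grip 60.7
```

{"method": "step_arm", "body": {"increments": [{"dx": -2, "dy": 0, "dz": 0, "roll": 0, "claw": 1}, {"dx": -3, "dy": 0, "dz": 0, "roll": 0, "claw": 1}, {"dx": -3, "dy": 0, "dz": 0, "roll": 0, "claw": 1}]}}

```text
t: 7.8
tcp_pos: [0.437, -0.1991, 0.1604]
tcp_rot: [[-0.975, 0.221, 0.0], [0.221, 0.975, -0.0], [-0.0, -0.0, -1.0]]
ft_force: [-0.1, 0.6, -1.1]
opening: 0.0287
grasp_force: 60.7
```

{"method": "step_arm", "body": {"increments": [{"dx": -2, "dy": 0, "dz": 0, "roll": 0, "claw": 1}, {"dx": -3, "dy": 0, "dz": 0, "roll": 0, "claw": 1}, {"dx": -3, "dy": 0, "dz": 0, "roll": 0, "claw": 1}]}}

```text
t: 8.1
tcp_pos: [0.4392, -0.1995, 0.1601]
tcp_rot: [[-0.975, 0.22, -0.002], [0.22, 0.975, 0.001], [0.002, 0.0, -1.0]]
ft_force: [-2.2, 0.4, -0.6]
opening: 0.0288
grasp_force: 60.7
```

```bash
python3 go.py b
```

```text
t 8.10 in b: x 27.1 y -0.2 z 160.1 yaw-err 0.27 F [-2.2 -0.1] -0.6 open 28.8 grip 60.7
```

{"method": "step_arm", "body": {"increments": [{"dx": 2, "dy": 0, "dz": 3, "roll": 0, "claw": 1}, {"dx": 3.5, "dy": 0, "dz": 6, "roll": 0, "claw": 1}, {"dx": 5, "dy": 0, "dz": 9, "roll": 0, "claw": 1}, {"dx": 6.5, "dy": 0, "dz": 12, "roll": 0, "claw": 1}, {"dx": 7.5, "dy": 0, "dz": 14, "roll": 0, "claw": 1}]}}

```text
t: 8.6
tcp_pos: [0.4322, -0.198, 0.1459]
tcp_rot: [[-0.975, 0.221, -0.0], [0.221, 0.975, 0.0], [0.0, 0.0, -1.0]]
ft_force: [-1.6, 0.2, 0.6]
opening: 0.0286
grasp_force: 60.9
```

```bash
python3 go.py b
```

```text
t 8.60 in b: x 20.0 y -0.3 z 145.9 yaw-err 0.23 F [-1.6 -0.2] 0.6 open 28.6 grip 60.9
```

{"method": "step_arm", "body": {"increments": [{"dx": -8, "dy": 0, "dz": 0.4, "roll": 0, "claw": 1}, {"dx": -16, "dy": 0, "dz": 1.5, "roll": 0, "claw": 1}, {"dx": -24, "dy": 0, "dz": 3.2, "roll": 0, "claw": 1}, {"dx": -32, "dy": 0, "dz": 5.5, "roll": 0, "claw": 1}, {"dx": -39.5, "dy": 0, "dz": 8.2, "roll": 0, "claw": 1}]}}

```text
t: 9.1
tcp_pos: [0.472, -0.207, 0.1381]
tcp_rot: [[-0.975, 0.221, 0.0], [0.221, 0.975, 0.0], [-0.0, 0.0, -1.0]]
ft_force: [-3.3, 0.3, 0.6]
opening: 0.0284
grasp_force: 60.0
```

{"method": "step_arm", "body": {"increments": [{"dx": 0, "dy": 0, "dz": 0, "roll": 0, "claw": 1}]}}

```text
t: 9.2
tcp_pos: [0.4722, -0.207, 0.1379]
tcp_rot: [[-0.975, 0.221, 0.001], [0.221, 0.975, 0.0], [-0.001, 0.0, -1.0]]
ft_force: [-2.9, 0.7, 0.4]
opening: 0.0289
grasp_force: 60.0
```

```bash
python3 go.py b 47 0 110
```

```text
t 9.20 in b: x 61.0 y -0.1 z 137.9 yaw-err 0.22 F [-3. -0.] 0.4 open 28.9 grip 60.0
  ->  dx 14.0 dy 0.1 dz 27.9 roll 0.2
```

Now I'll slide it down along the lean, watching the force.

{"method": "step_arm", "body": {"increments": [{"dx": 2.5, "dy": 0, "dz": 5, "roll": 0, "claw": 1}, {"dx": 5, "dy": 0, "dz": 10, "roll": 0, "claw": 1}, {"dx": 7.5, "dy": 0, "dz": 15, "roll": 0, "claw": 1}, {"dx": 10, "dy": 0, "dz": 20, "roll": 0, "claw": 1}, {"dx": 12, "dy": 0, "dz": 24, "roll": 0, "claw": 1}]}}

```text
t: 9.7
tcp_pos: [0.4591, -0.2041, 0.1135]
tcp_rot: [[-0.975, 0.221, 0.001], [0.221, 0.975, -0.0], [-0.001, 0.0, -1.0]]
ft_force: [0.4, -0.7, -1.7]
opening: 0.0282
grasp_force: 59.8
```

```bash
python3 go.py b 47 0 110
```

```text
t 9.70 in b: x 47.6 y -0.2 z 113.5 yaw-err 0.23 F [ 0.5 -0.5] -1.7 open 28.2 grip 59.8
  ->  dx 0.6 dy 0.2 dz 3.5 roll 0.2
```

{"method": "step_arm", "body": {"increments": [{"dx": 1, "dy": 0, "dz": 2, "roll": 0, "claw": 1}, {"dx": 2, "dy": 0, "dz": 4, "roll": 0, "claw": 1}, {"dx": 2, "dy": 0, "dz": 4, "roll": 0, "claw": 1}]}}

```text
t: 10.0
tcp_pos: [0.4573, -0.2036, 0.1099]
tcp_rot: [[-0.975, 0.221, -0.0], [0.221, 0.975, 0.0], [0.0, 0.0, -1.0]]
ft_force: [0.7, 1.0, -1.5]
opening: 0.029
grasp_force: 59.8
```

```bash
python3 go.py b 47 0 110
```

```text
t 10.00 in b: x 45.7 y -0.2 z 109.9 yaw-err 0.24 F [0.4 1.1] -1.5 open 29.0 grip 59.8
  ->  dx -1.3 dy 0.2 dz -0.1 roll 0.2
```

{"method": "step_arm", "body": {"increments": [{"dx": 0, "dy": 0, "dz": 0, "roll": 0, "claw": 0.5}, {"dx": 0, "dy": 0, "dz": 0, "roll": 0, "claw": 0}, {"dx": 0, "dy": 0, "dz": 0, "roll": 0, "claw": 0}, {"dx": 0, "dy": 0, "dz": 0, "roll": 0, "claw": 0}, {"dx": 0, "dy": 0, "dz": 0, "roll": 0, "claw": 0}]}}

```text
t: 10.5
tcp_pos: [0.4575, -0.2038, 0.1104]
tcp_rot: [[-0.975, 0.221, 0.0], [0.221, 0.975, -0.0], [-0.0, -0.0, -1.0]]
ft_force: [0.4, 0.1, 0.3]
opening: 0.0852
grasp_force: 0.0
```

{"method": "step_arm", "body": {"increments": [{"dx": 0, "dy": 0, "dz": -20, "roll": 0, "claw": 0}, {"dx": 0, "dy": 0, "dz": -50, "roll": 0, "claw": 0}, {"dx": 0, "dy": 0, "dz": -75, "roll": 0, "claw": 0}, {"dx": 0, "dy": 0, "dz": -80, "roll": 0, "claw": 0}]}}

```text
t: 10.9
tcp_pos: [0.4591, -0.2049, 0.1939]
tcp_rot: [[-0.975, 0.221, 0.006], [0.221, 0.975, -0.004], [-0.006, -0.003, -1.0]]
ft_force: [-0.7, 0.1, 0.8]
opening: 0.0856
grasp_force: 0.0
```

```bash
python3 go.py c 47 0 190; python3 - <<'E'
from fit import *
np.set_printoptions(precision=1,suppress=True)
s=snap('scene','s6')
# check that rect frame leans in slot b: dark at predicted tab & plate rim
g=s['pixels'].astype(int).max(2); g0=S['pixels'].astype(int).max(2)
p=(.4128,-.1932,np.radians(-13))
for L in([0,0,.118],[0,0,.1025],[0,0,.09],[0,.033,.075],[0,-.033,.075],[0,0,.04],[0,-.033,.02]):
    u=proj(s,T(p,.018,L))[0]; i=u.round().astype(int); print(L,u,g[i[1],i[0]],g0[i[1],i[0]])
u=[(277,228),(305,258)]
d=cv2.resize(s['pixels'][205:275,260:335,::-1],None,fx=8,fy=8,interpolation=cv2.INTER_CUBIC);cv2.imwrite('pics/e1.png',d)
E
```

```text
t 10.90 in c: x 48.4 y 94.2 z 193.9 yaw-err 0.24 F [-0.7 -0. ] 0.8 open 85.6 grip 0.0
  ->  dx 1.9 dy -94.2 dz 4.1 roll 0.2
[0, 0, 0.118] [306.7 220.5] 31 196
[0, 0, 0.1025] [304.2 225.4] 36 199
[0, 0, 0.09] [302.3 229.2] 33 197
[0, 0.033, 0.075] [293.3 227.7] 109 195
[0, -0.033, 0.075] [307.  240.3] 84 192
[0, 0, 0.04] [294.7 244.5] 223 216
[0, -0.033, 0.02] [298.4 257.3] 229 221
```

{"method": "step_arm", "body": {"increments": [{"dx": 2, "dy": -47, "dz": 0, "roll": 0, "claw": 0}, {"dx": 2, "dy": -94.5, "dz": 0, "roll": 0, "claw": 0}, {"dx": 2, "dy": -94.5, "dz": 20, "roll": 0, "claw": 0}, {"dx": 2, "dy": -94.5, "dz": 45, "roll": 0, "claw": 0}, {"dx": 2, "dy": -94.5, "dz": 45, "roll": 0, "claw": 0}]}}

```text
t: 11.45
tcp_pos: [0.4315, -0.2932, 0.1395]
tcp_rot: [[-0.975, 0.222, -0.008], [0.222, 0.975, 0.008], [0.009, 0.006, -1.0]]
ft_force: [0.2, 0.8, -0.1]
opening: 0.0853
grasp_force: 0.0
```

```bash
python3 go.py c 46 -0.5 107
```

```text
t 11.45 in c: x 41.5 y 2.0 z 139.5 yaw-err 0.18 F [-0.   0.9] -0.1 open 85.3 grip 0.0
  ->  dx -4.8 dy -2.7 dz 32.5 roll 0.2
```

{"method": "step_arm", "body": {"increments": [{"dx": 0, "dy": 0, "dz": 8, "roll": 0, "claw": 0}, {"dx": 0, "dy": 0, "dz": 20, "roll": 0, "claw": 0}, {"dx": 0, "dy": 0, "dz": 25, "roll": 0, "claw": 0.2}, {"dx": 0, "dy": 0, "dz": 25, "roll": 0, "claw": 0.4}]}}

```text
t: 11.85
tcp_pos: [0.4343, -0.2948, 0.1194]
tcp_rot: [[-0.975, 0.22, -0.001], [0.22, 0.975, 0.001], [0.001, 0.001, -1.0]]
ft_force: [-0.1, 0.9, -0.1]
opening: 0.0592
grasp_force: 0.0
```

```bash
python3 go.py c 46 -0.5 107
```

```text
t 11.85 in c: x 44.5 y 1.0 z 119.4 yaw-err 0.27 F [-0.3  0.8] -0.1 open 59.2 grip 0.0
  ->  dx -1.5 dy -1.5 dz 12.4 roll 0.3
```

{"method": "step_arm", "body": {"increments": [{"dx": -1.5, "dy": -1, "dz": 6, "roll": 0, "claw": 0.4}, {"dx": -1.5, "dy": -1, "dz": 11, "roll": 0, "claw": 0.4}, {"dx": -1.5, "dy": -1, "dz": 11, "roll": 0, "claw": 0.6}, {"dx": -1.5, "dy": -1, "dz": 11, "roll": 0, "claw": 1}, {"dx": -1.5, "dy": -1, "dz": 11, "roll": 0, "claw": 1}]}}

```text
t: 12.35
tcp_pos: [0.4356, -0.2968, 0.1092]
tcp_rot: [[-0.975, 0.221, -0.0], [0.221, 0.975, -0.0], [0.0, -0.0, -1.0]]
ft_force: [-1.1, -0.5, -1.2]
opening: 0.0286
grasp_force: 59.4
```

{"method": "step_arm", "body": {"increments": [{"dx": 0, "dy": 0, "dz": 0, "roll": 0, "claw": 1}, {"dx": 0, "dy": 0, "dz": 0, "roll": 0, "claw": 1}, {"dx": 0, "dy": 0, "dz": 0, "roll": 0, "claw": 1}]}}

```text
t: 12.65
tcp_pos: [0.4356, -0.2968, 0.1091]
tcp_rot: [[-0.975, 0.221, -0.0], [0.221, 0.975, -0.0], [0.0, -0.0, -1.0]]
ft_force: [-0.6, -0.9, -0.9]
opening: 0.0285
grasp_force: 59.4
```

```bash
python3 go.py c 46 -0.5 107
```

```text
t 12.65 in c: x 46.3 y -0.6 z 109.1 yaw-err 0.24 F [-0.4 -1.1] -0.9 open 28.5 grip 59.4
  ->  dx 0.3 dy 0.1 dz 2.1 roll 0.2
```

{"method": "step_arm", "body": {"increments": [{"dx": -1.2, "dy": 0, "dz": -2.5, "roll": 0, "claw": 1}, {"dx": -3.5, "dy": 0, "dz": -7.5, "roll": 0, "claw": 1}, {"dx": -7, "dy": 0, "dz": -15, "roll": 0, "claw": 1}, {"dx": -10.5, "dy": 0, "dz": -22.5, "roll": 0, "claw": 1}, {"dx": -11.8, "dy": 0, "dz": -25.4, "roll": 0, "claw": 1}]}}

```text
t: 13.15
tcp_pos: [0.4479, -0.2998, 0.136]
tcp_rot: [[-0.975, 0.22, 0.001], [0.22, 0.975, -0.001], [-0.001, -0.001, -1.0]]
ft_force: [-1.4, 0.1, -1.3]
opening: 0.0287
grasp_force: 59.3
```

{"method": "step_arm", "body": {"increments": [{"dx": 0, "dy": 0, "dz": 0, "roll": 0, "claw": 1}]}}

```text
t: 13.25
tcp_pos: [0.4479, -0.2998, 0.1357]
tcp_rot: [[-0.975, 0.22, 0.001], [0.22, 0.975, -0.001], [-0.001, -0.001, -1.0]]
ft_force: [-0.8, 0.0, -0.2]
opening: 0.0282
grasp_force: 59.4
```

```bash
python3 go.py c 58.1 -0.5 134.5
```

```text
t 13.25 in c: x 58.8 y -0.7 z 135.7 yaw-err 0.26 F [-0.7 -0.2] -0.2 open 28.2 grip 59.4
  ->  dx 0.7 dy 0.2 dz 1.2 roll 0.3
```

{"method": "step_arm", "body": {"increments": [{"dx": 5, "dy": 0, "dz": -1, "roll": 0, "claw": 1}, {"dx": 10, "dy": 0, "dz": -3.2, "roll": 0, "claw": 1}, {"dx": 15, "dy": 0, "dz": -5.4, "roll": 0, "claw": 1}, {"dx": 20, "dy": 0, "dz": -7.4, "roll": 0, "claw": 1}, {"dx": 25, "dy": 0, "dz": -9, "roll": 0, "claw": 1}]}}

```text
t: 13.75
tcp_pos: [0.4229, -0.2938, 0.1439]
tcp_rot: [[-0.975, 0.221, 0.002], [0.221, 0.975, -0.0], [-0.002, -0.0, -1.0]]
ft_force: [4.9, -0.5, -4.7]
opening: 0.0285
grasp_force: 59.4
```

```bash
python3 go.py c
```

```text
t 13.75 in c: x 33.2 y -0.6 z 143.9 yaw-err 0.20 F [4.9 0.6] -4.7 open 28.5 grip 59.4
```

{"method": "step_arm", "body": {"increments": [{"dx": 4.5, "dy": 0, "dz": -1, "roll": 0, "claw": 1}, {"dx": 9, "dy": 0, "dz": -2, "roll": 0, "claw": 1}, {"dx": 13.5, "dy": 0, "dz": -2.8, "roll": 0, "claw": 1}, {"dx": 18, "dy": 0, "dz": -3.4, "roll": 0, "claw": 1}, {"dx": 22, "dy": 0, "dz": -3.8, "roll": 0, "claw": 1}]}}

```text
t: 14.25
tcp_pos: [0.4013, -0.2891, 0.1478]
tcp_rot: [[-0.975, 0.221, 0.001], [0.221, 0.975, -0.001], [-0.001, -0.001, -1.0]]
ft_force: [3.7, -1.3, -2.5]
opening: 0.0286
grasp_force: 59.3
```

```bash
python3 go.py c 12 -0.5 148.4
```

```text
t 14.25 in c: x 11.1 y -0.8 z 147.8 yaw-err 0.24 F [ 3.9 -0.4] -2.5 open 28.6 grip 59.3
  ->  dx -0.9 dy 0.3 dz -0.6 roll 0.2
```

{"method": "step_arm", "body": {"increments": [{"dx": 0, "dy": 0, "dz": -8, "roll": 0, "claw": 1}, {"dx": 0, "dy": 0, "dz": -25, "roll": 0, "claw": 1}, {"dx": 0, "dy": 0, "dz": -55, "roll": 0, "claw": 1}, {"dx": 0, "dy": 0, "dz": -95, "roll": 0, "claw": 1}, {"dx": 0, "dy": 0, "dz": -142, "roll": 0, "claw": 1}]}}

```text
t: 14.75
tcp_pos: [0.399, -0.2875, 0.2888]
tcp_rot: [[-0.975, 0.221, -0.008], [0.221, 0.975, 0.005], [0.009, 0.003, -1.0]]
ft_force: [0.4, -0.7, -2.6]
opening: 0.0289
grasp_force: 59.4
```

{"method": "step_arm", "body": {"increments": [{"dx": 0, "dy": 0, "dz": 0, "roll": 0, "claw": 1}]}}

```text
t: 14.85
tcp_pos: [0.4023, -0.291, 0.2978]
tcp_rot: [[-0.975, 0.22, 0.005], [0.22, 0.975, -0.009], [-0.007, -0.008, -1.0]]
ft_force: [0.5, -1.1, -1.6]
opening: 0.0281
grasp_force: 59.4
```

```bash
python3 - <<'E'
from sil import *
o=arm.get_obs();s=snap('scene','s7')
print(o['tcp_pos'],silfit(s,None,o['tcp_pos'],o['tcp_rot']))
E
python3 go.py g 1 -1.1 290
```

```text
[ 0.40233698 -0.29100596  0.29775731] (np.float64(0.3331557681449994), array([16.96556172, -6.35921768]), np.float64(0.19254929041931731))
t 14.90 in g: x -223.5 y -449.5 z 293.9 yaw-err -33.74 F [-0.3  0.6] -2.1 open 28.3 grip 59.4
  ->  dx 62.4 dy 497.6 dz 1.5 roll -33.7
```

{"method": "step_arm", "body": {"increments": [{"dx": -1, "dy": 35, "dz": 0, "roll": -6, "claw": 1}, {"dx": -2, "dy": 80, "dz": 0, "roll": -13, "claw": 1}, {"dx": -3, "dy": 125, "dz": 0, "roll": -20, "claw": 1}, {"dx": -3, "dy": 170, "dz": 0, "roll": -27, "claw": 1}, {"dx": -3, "dy": 215, "dz": 0, "roll": -33.7, "claw": 1}]}}

```text
t: 15.4
tcp_pos: [0.4499, -0.0781, 0.2872]
tcp_rot: [[-0.932, -0.362, -0.007], [-0.362, 0.932, 0.001], [0.006, 0.003, -1.0]]
ft_force: [1.0, 0.7, -1.9]
opening: 0.0284
grasp_force: 59.7
```

```bash
python3 go.py g 1 -1.1 290
```

```text
t 15.40 in g: x -102.3 y -269.1 z 287.2 yaw-err 0.20 F [1.2 0.3] -1.9 open 28.4 grip 59.7
  ->  dx -104.2 dy 267.6 dz -2.6 roll 0.2
```

{"method": "step_arm", "body": {"increments": [{"dx": -15, "dy": 38, "dz": -2, "roll": 0, "claw": 1}, {"dx": -32, "dy": 82, "dz": -2, "roll": 0, "claw": 1}, {"dx": -49, "dy": 126, "dz": -2, "roll": 0, "claw": 1}, {"dx": -66, "dy": 170, "dz": -2, "roll": 0, "claw": 1}, {"dx": -82, "dy": 210, "dz": -2, "roll": 0, "claw": 1}]}}

```text
t: 15.9
tcp_pos: [0.4511, 0.1468, 0.2892]
tcp_rot: [[-0.934, -0.358, -0.006], [-0.358, 0.934, -0.002], [0.007, -0.0, -1.0]]
ft_force: [0.3, -1.0, -2.5]
opening: 0.0282
grasp_force: 59.7
```

```bash
python3 go.py g 1 -1.1 290
```

```text
t 15.90 in g: x -20.6 y -59.5 z 289.2 yaw-err -0.02 F [-0. -1.] -2.5 open 28.2 grip 59.7
  ->  dx -21.6 dy 58.4 dz -0.9 roll -0.0
```

{"method": "step_arm", "body": {"increments": [{"dx": -10, "dy": 25, "dz": 0, "roll": 0, "claw": 1}, {"dx": -20, "dy": 50, "dz": 0, "roll": 0, "claw": 1}, {"dx": -21.5, "dy": 56, "dz": 0, "roll": 0, "claw": 1}, {"dx": -21.5, "dy": 56, "dz": 0, "roll": 0, "claw": 1}, {"dx": -21.5, "dy": 56, "dz": 0, "roll": 0, "claw": 1}]}}

```text
t: 16.4
tcp_pos: [0.4528, 0.2044, 0.2903]
tcp_rot: [[-0.934, -0.357, -0.003], [-0.357, 0.934, -0.002], [0.003, -0.001, -1.0]]
ft_force: [1.1, 0.7, -2.5]
opening: 0.0286
grasp_force: 59.8
```

```bash
python3 go.py g 1.6 -1.1 290.1
```

```text
t 16.40 in g: x 1.6 y -6.4 z 290.3 yaw-err -0.08 F [1.3 0.3] -2.5 open 28.6 grip 59.8
  ->  dx 0.0 dy 5.3 dz 0.2 roll -0.1
```

{"method": "step_arm", "body": {"increments": [{"dx": 0, "dy": 5, "dz": 0, "roll": -0.3, "claw": 1}, {"dx": 0, "dy": 5, "dz": 0, "roll": -0.3, "claw": 1}, {"dx": 0, "dy": 5, "dz": 0, "roll": -0.3, "claw": 1}]}}

```text
t: 16.7
tcp_pos: [0.4517, 0.2096, 0.2915]
tcp_rot: [[-0.932, -0.362, 0.0], [-0.362, 0.932, -0.0], [0.0, -0.0, -1.0]]
ft_force: [1.2, -1.1, -2.6]
opening: 0.0281
grasp_force: 59.8
```

```bash
python3 go.py g 1.6 -1.1 290.1; python3 - <<'E'
from sil import *
np.set_printoptions(precision=2,suppress=True)
o=arm.get_obs();s=snap('scene','s8')
p=np.array(o['tcp_pos']);R=np.array(o['tcp_rot'])
print(silfit(s,None,p,R))
A=load('s4');y=R[:,1];xg=-R[:,0]
def gray(q): return cv2.cvtColor(q['pixels'],cv2.COLOR_RGB2GRAY).astype(np.float32)
a,b=gray(A),gray(s)
base=np.array([.4509,.2093,.2901])
for nm,(z0,z1) in dict(bottom=(-.012,.013),upper=(.068,.092),tabfingers=(.1,.15)).items():
    h=base+[0,0,-.097]
    P=proj(A,[h+y*w+np.array([0,0,k]) for w in(-.046,.046) for k in(z0,z1)])
    m=np.zeros(a.shape,np.uint8);cv2.fillConvexPoly(m,cv2.convexHull(P.round().astype(np.int32)),255)
    W=np.eye(2,3,dtype=np.float32)
    cc,W=cv2.findTransformECC(a,b,W,cv2.MOTION_TRANSLATION,(3,200,1e-6),m,1)
    print(nm,cc,W[:,2])
q=base+[0,0,-.099]
for nm,d in(('x',xg),('y',y),('z',np.array([0,0,1]))): print(nm,'px per mm',(proj(A,q+d*.001)-proj(A,q))[0])
print('tcp diff mm',np.r_[xg@(p-base),y@(p-base),p[2]-base[2]]*1e3)
E
```

```text
t 16.70 in g: x 2.5 y -1.2 z 291.5 yaw-err 0.19 F [ 0.7 -1.5] -2.6 open 28.1 grip 59.8
  ->  dx 0.9 dy 0.1 dz 1.4 roll 0.2
(np.float64(-0.7130250862156366), array([14.27, -1.13]), np.float64(0.1493328992374941))
bottom 0.9309150924252155 [ 0.89 -0.26]
upper 0.8688108193280698 [ 0.4  -0.42]
tabfingers 0.9466575953019385 [ 0.12 -0.6 ]
x px per mm [ 0.16 -0.12]
y px per mm [-0.26 -0.06]
z px per mm [-0.01 -0.28]
tcp diff mm [ 0.89 -0.02  1.38]
```

{"method": "step_arm", "body": {"increments": [{"dx": 4.8, "dy": 0, "dz": 10, "roll": 0, "claw": 1}, {"dx": 4.8, "dy": 0, "dz": 40, "roll": 0, "claw": 1}, {"dx": 4.8, "dy": 0, "dz": 75, "roll": 0, "claw": 1}, {"dx": 4.8, "dy": 0, "dz": 100, "roll": 0, "claw": 1}, {"dx": 4.8, "dy": 0, "dz": 110, "roll": 0, "claw": 1}]}}

```text
t: 17.25
tcp_pos: [0.4446, 0.2076, 0.1774]
tcp_rot: [[-0.932, -0.362, -0.007], [-0.362, 0.932, -0.002], [0.007, 0.001, -1.0]]
ft_force: [0.1, -0.9, -2.1]
opening: 0.0286
grasp_force: 59.8
```

```bash
python3 go.py g -2.4 -0.9 168
```

```text
t 17.25 in g: x -4.8 y -0.4 z 177.4 yaw-err 0.23 F [-0.2 -0.9] -2.1 open 28.6 grip 59.8
  ->  dx -2.5 dy -0.5 dz 9.4 roll 0.2
```

{"method": "step_arm", "body": {"increments": [{"dx": 0, "dy": -0.3, "dz": 0, "roll": 0, "claw": 1}, {"dx": 0, "dy": -0.3, "dz": 4, "roll": 0, "claw": 1}, {"dx": 0, "dy": -0.3, "dz": 9, "roll": 0, "claw": 1}, {"dx": 0, "dy": -0.3, "dz": 12, "roll": 0, "claw": 1}, {"dx": 0, "dy": -0.3, "dz": 12, "roll": 0, "claw": 1}]}}

```text
t: 17.75
tcp_pos: [0.4474, 0.2082, 0.1695]
tcp_rot: [[-0.932, -0.362, 0.0], [-0.362, 0.932, 0.0], [-0.0, -0.0, -1.0]]
ft_force: [-0.2, 0.5, -1.7]
opening: 0.0282
grasp_force: 59.9
```

```bash
python3 go.py g -2.4 -0.9 168
```

```text
t 17.75 in g: x -2.0 y -1.0 z 169.5 yaw-err 0.25 F [0.  0.5] -1.7 open 28.2 grip 59.9
  ->  dx 0.4 dy 0.1 dz 1.5 roll 0.2
```

{"method": "step_arm", "body": {"increments": [{"dx": 0.4, "dy": 0, "dz": 3, "roll": 0, "claw": 1}, {"dx": 0.4, "dy": 0, "dz": 6, "roll": 0, "claw": 1}, {"dx": 0.4, "dy": 0, "dz": 9, "roll": 0, "claw": 1}, {"dx": 0.4, "dy": 0, "dz": 12, "roll": 0, "claw": 1}, {"dx": 0.4, "dy": 0, "dz": 14, "roll": 0, "claw": 1}]}}

```text
t: 18.25
tcp_pos: [0.449, 0.2086, 0.1584]
tcp_rot: [[-0.932, -0.362, 0.005], [-0.362, 0.932, 0.002], [-0.005, -0.0, -1.0]]
ft_force: [-2.1, 0.6, 13.4]
opening: 0.0283
grasp_force: 61.1
```

```bash
python3 go.py g -2.4 -0.9 152
```

```text
t 18.25 in g: x -0.4 y -1.1 z 158.4 yaw-err 0.23 F [-1.7  1.3] 13.4 open 28.3 grip 61.1
  ->  dx 2.0 dy 0.2 dz 6.4 roll 0.2
```

{"method": "step_arm", "body": {"increments": [{"dx": 0, "dy": 0, "dz": -6, "roll": 0, "claw": 1}, {"dx": 0, "dy": 0, "dz": -8, "roll": 0, "claw": 1}, {"dx": -4, "dy": 0, "dz": -8, "roll": 0, "claw": 1}, {"dx": -4, "dy": 0, "dz": -8, "roll": 0, "claw": 1}, {"dx": -4, "dy": 0, "dz": -8, "roll": 0, "claw": 1}]}}

```text
t: 18.75
tcp_pos: [0.4505, 0.2093, 0.1628]
tcp_rot: [[-0.932, -0.362, -0.001], [-0.362, 0.932, -0.0], [0.001, -0.0, -1.0]]
ft_force: [0.1, -0.4, -2.6]
opening: 0.0284
grasp_force: 59.8
```

```bash
python3 go.py g 1 -0.9 156
```

```text
t 18.75 in g: x 1.2 y -1.0 z 162.8 yaw-err 0.24 F [-0.  -0.4] -2.6 open 28.4 grip 59.8
  ->  dx 0.2 dy 0.1 dz 6.8 roll 0.2
```

{"method": "step_arm", "body": {"increments": [{"dx": 0, "dy": 0, "dz": 2, "roll": 0, "claw": 1}, {"dx": 0, "dy": 0, "dz": 4, "roll": 0, "claw": 1}, {"dx": 0, "dy": 0, "dz": 6, "roll": 0, "claw": 1}, {"dx": 0, "dy": 0, "dz": 7, "roll": 0, "claw": 1}, {"dx": 0, "dy": 0, "dz": 7, "roll": 0, "claw": 1}]}}

```text
t: 19.25
tcp_pos: [0.4505, 0.2094, 0.1561]
tcp_rot: [[-0.932, -0.362, -0.001], [-0.362, 0.932, -0.0], [0.001, 0.0, -1.0]]
ft_force: [-0.1, 0.4, -1.9]
opening: 0.0282
grasp_force: 59.8
```

```bash
python3 go.py g 1 -0.9 152
```

```text
t 19.25 in g: x 1.2 y -0.9 z 156.1 yaw-err 0.24 F [0.1 0.4] -1.9 open 28.2 grip 59.8
  ->  dx 0.2 dy 0.0 dz 4.1 roll 0.2
```

Clear of the lip's top now. I'll carry on to the floor in small steps.

{"method": "step_arm", "body": {"increments": [{"dx": 0, "dy": 0, "dz": 2, "roll": 0, "claw": 1}, {"dx": 0, "dy": 0, "dz": 4, "roll": 0, "claw": 1}, {"dx": 0, "dy": 0, "dz": 4, "roll": 0, "claw": 1}]}}

```text
t: 19.55
tcp_pos: [0.4505, 0.2094, 0.152]
tcp_rot: [[-0.932, -0.362, -0.001], [-0.362, 0.932, -0.0], [0.001, 0.0, -1.0]]
ft_force: [-0.2, -0.3, -2.2]
opening: 0.0283
grasp_force: 59.8
```

```bash
python3 go.py g
```

```text
t 19.55 in g: x 1.2 y -0.9 z 152.0 yaw-err 0.24 F [-0.3 -0.2] -2.2 open 28.3 grip 59.8
```

{"method": "step_arm", "body": {"increments": [{"dx": 0, "dy": 0, "dz": 1, "roll": 0, "claw": 1}, {"dx": 0, "dy": 0, "dz": 2, "roll": 0, "claw": 1}, {"dx": 0, "dy": 0, "dz": 2, "roll": 0, "claw": 1}]}}

```text
t: 19.85
tcp_pos: [0.4506, 0.2094, 0.1502]
tcp_rot: [[-0.932, -0.362, -0.0], [-0.362, 0.932, -0.0], [0.0, 0.0, -1.0]]
ft_force: [-0.6, -0.1, -2.4]
opening: 0.0286
grasp_force: 59.8
```

```bash
python3 go.py g
```

```text
t 19.85 in g: x 1.3 y -0.9 z 150.2 yaw-err 0.24 F [-0.5  0.1] -2.4 open 28.6 grip 59.8
```

{"method": "step_arm", "body": {"increments": [{"dx": 0, "dy": 0, "dz": 1, "roll": 0, "claw": 1}, {"dx": 0, "dy": 0, "dz": 1.5, "roll": 0, "claw": 1}]}}

```text
t: 20.05
tcp_pos: [0.4507, 0.2095, 0.1488]
tcp_rot: [[-0.932, -0.362, -0.0], [-0.362, 0.932, 0.0], [0.0, 0.0, -1.0]]
ft_force: [-0.6, -0.0, -1.3]
opening: 0.0283
grasp_force: 59.8
```

{"method": "step_arm", "body": {"increments": [{"dx": 0, "dy": 0, "dz": 1, "roll": 0, "claw": 1}, {"dx": 0, "dy": 0, "dz": 1.5, "roll": 0, "claw": 1}]}}

```text
t: 20.25
tcp_pos: [0.4506, 0.2094, 0.1473]
tcp_rot: [[-0.932, -0.362, -0.0], [-0.362, 0.932, -0.0], [0.0, 0.0, -1.0]]
ft_force: [-0.5, -0.5, -2.2]
opening: 0.0282
grasp_force: 59.8
```

```bash
python3 go.py g
```

```text
t 20.25 in g: x 1.4 y -0.9 z 147.3 yaw-err 0.24 F [-0.7 -0.3] -2.2 open 28.2 grip 59.8
```

{"method": "step_arm", "body": {"increments": [{"dx": 0, "dy": 0, "dz": 1, "roll": 0, "claw": 1}, {"dx": 0, "dy": 0, "dz": 1.5, "roll": 0, "claw": 1}]}}

```text
t: 20.45
tcp_pos: [0.4508, 0.2095, 0.1461]
tcp_rot: [[-0.932, -0.362, 0.0], [-0.362, 0.932, 0.0], [-0.0, 0.0, -1.0]]
ft_force: [0.0, 0.4, 1.1]
opening: 0.0284
grasp_force: 60.0
```

{"method": "step_arm", "body": {"increments": [{"dx": 0, "dy": 0, "dz": 1, "roll": 0, "claw": 1}, {"dx": 0, "dy": 0, "dz": 1.5, "roll": 0, "claw": 1}]}}

```text
t: 20.65
tcp_pos: [0.4515, 0.2097, 0.1459]
tcp_rot: [[-0.932, -0.362, 0.002], [-0.362, 0.932, 0.001], [-0.002, -0.0, -1.0]]
ft_force: [-2.5, -0.2, 7.1]
opening: 0.0285
grasp_force: 60.6
```

```bash
python3 go.py g;  python3 - <<'E'
from sil import *
o=arm.get_obs();s=snap('scene','s9')
cv2.imwrite('pics/f1.png',np.hstack([cv2.resize(q['pixels'][135:200,185:255,::-1],None,fx=5.5,fy=5.5,interpolation=cv2.INTER_CUBIC) for q in (load('s3'),s)]))
a=load('s3')['pixels'].astype(int).max(2);b=s['pixels'].astype(int).max(2)
# registration of plate region between rect upright (s3) and round now
R=np.array(o['tcp_rot']);y=R[:,1];base=np.array([.4498,.209,.1466])
ga=cv2.cvtColor(load('s3')['pixels'],cv2.COLOR_RGB2GRAY).astype(np.float32);gb=cv2.cvtColor(s['pixels'],cv2.COLOR_RGB2GRAY).astype(np.float32)
for nm,z0,z1 in(('upperplate',.07,.09),('tab',.09,.15)):
    h=base+[0,0,-.097];P=proj(s,[h+y*w+np.array([0,0,k]) for w in(-.046,.046) for k in(z0,z1)])
    m=np.zeros(ga.shape,np.uint8);cv2.fillConvexPoly(m,cv2.convexHull(P.round().astype(np.int32)),255)
    cc,W=cv2.findTransformECC(ga,gb,np.eye(2,3,dtype=np.float32),cv2.MOTION_TRANSLATION,(3,200,1e-6),m,1);print(nm,cc,W[:,2])
print((np.array(o['tcp_pos'])-base)*1e3)
E
```

```text
t 20.65 in g: x 2.3 y -1.0 z 145.9 yaw-err 0.22 F [-2.4  0.7] 7.1 open 28.5 grip 60.6
upperplate 0.8732268405214384 [ 0.7354621 -0.2813099]
tab 0.94757329532704 [ 0.32332337 -0.12002468]
[ 1.7357172   0.68626781 -0.73360527]
```

{"method": "step_arm", "body": {"increments": [{"dx": -5, "dy": 0, "dz": -1, "roll": 0, "claw": 1}, {"dx": -10, "dy": 0, "dz": -0.5, "roll": 0, "claw": 1}, {"dx": -15, "dy": 0, "dz": 0.5, "roll": 0, "claw": 1}, {"dx": -20, "dy": 0, "dz": 1.5, "roll": 0, "claw": 1}, {"dx": -24, "dy": 0, "dz": 2.5, "roll": 0, "claw": 1}]}}

```text
t: 21.2
tcp_pos: [0.4722, 0.2183, 0.1424]
tcp_rot: [[-0.932, -0.363, -0.004], [-0.363, 0.932, -0.0], [0.004, 0.001, -1.0]]
ft_force: [-4.6, -0.6, 6.4]
opening: 0.0283
grasp_force: 64.4
```

```bash
python3 go.py g
```

```text
t 21.20 in g: x 24.7 y -0.3 z 142.4 yaw-err 0.27 F [-4.5  1.1] 6.4 open 28.3 grip 64.4
```

{"method": "step_arm", "body": {"increments": [{"dx": -5, "dy": 0, "dz": 1.2, "roll": 0, "claw": 1}, {"dx": -10, "dy": 0, "dz": 2.6, "roll": 0, "claw": 1}, {"dx": -15, "dy": 0, "dz": 4.2, "roll": 0, "claw": 1}, {"dx": -20, "dy": 0, "dz": 6, "roll": 0, "claw": 1}, {"dx": -24, "dy": 0, "dz": 7.5, "roll": 0, "claw": 1}]}}

```text
t: 21.7
tcp_pos: [0.4924, 0.2258, 0.1355]
tcp_rot: [[-0.932, -0.363, -0.012], [-0.363, 0.932, -0.005], [0.013, 0.0, -1.0]]
ft_force: [-23.2, -9.1, 27.9]
opening: 0.0285
grasp_force: 68.4
```

```bash
python3 go.py g
```

```text
t 21.70 in g: x 46.2 y -0.7 z 135.5 yaw-err 0.30 F [-24.9  -0.2] 27.9 open 28.5 grip 68.4
```

{"method": "step_arm", "body": {"increments": [{"dx": 1.5, "dy": 0, "dz": -2, "roll": 0, "claw": 1}, {"dx": 1.5, "dy": 0, "dz": -2, "roll": 0, "claw": 1}]}}

```text
t: 21.9
tcp_pos: [0.4919, 0.2256, 0.1358]
tcp_rot: [[-0.932, -0.363, -0.007], [-0.363, 0.932, -0.003], [0.007, 0.0, -1.0]]
ft_force: [-9.9, -2.7, 6.6]
opening: 0.0284
grasp_force: 66.0
```

```bash
python3 go.py g
```

```text
t 21.90 in g: x 45.7 y -0.7 z 135.8 yaw-err 0.27 F [-10.2   1.1] 6.6 open 28.4 grip 66.0
```

{"method": "step_arm", "body": {"increments": [{"dx": 0, "dy": 0, "dz": 0, "roll": 0, "claw": 0.6}, {"dx": 0, "dy": 0, "dz": 0, "roll": 0, "claw": 0}, {"dx": 0, "dy": 0, "dz": 0, "roll": 0, "claw": 0}, {"dx": 0, "dy": 0, "dz": 0, "roll": 0, "claw": 0}, {"dx": 0, "dy": 0, "dz": 0, "roll": 0, "claw": 0}]}}

```text
t: 22.4
tcp_pos: [0.4944, 0.2263, 0.1364]
tcp_rot: [[-0.932, -0.362, 0.001], [-0.362, 0.932, 0.0], [-0.001, -0.0, -1.0]]
ft_force: [0.5, -0.4, 0.6]
opening: 0.0856
grasp_force: 0.0
```

{"method": "step_arm", "body": {"increments": [{"dx": 0, "dy": 0, "dz": -20, "roll": 0, "claw": 0}, {"dx": 0, "dy": 0, "dz": -45, "roll": 0, "claw": 0}, {"dx": 0, "dy": 0, "dz": -70, "roll": 0, "claw": 0}, {"dx": 0, "dy": 0, "dz": -70, "roll": 0, "claw": 0}]}}

```text
t: 22.8
tcp_pos: [0.4966, 0.227, 0.2109]
tcp_rot: [[-0.932, -0.362, 0.009], [-0.362, 0.932, 0.002], [-0.009, -0.001, -1.0]]
ft_force: [-0.1, -0.0, -0.5]
opening: 0.0852
grasp_force: 0.0
```

```bash
python3 go.py g; python3 - <<'E'
from sil import *
from fit import T
s=snap('scene','s10');A=load('s0')
ga=cv2.cvtColor(A['pixels'],cv2.COLOR_RGB2GRAY).astype(np.float32);gb=cv2.cvtColor(s['pixels'],cv2.COLOR_RGB2GRAY).astype(np.float32)
p=(.4490,.2098,np.radians(21))
for nm,z0,z1,w0 in(('tab',.085,.135,.022),('tabtop',.105,.135,.022)):
    P=proj(A,T(p,.045,[[0,w,k] for w in(-w0,w0) for k in(z0,z1)]))
    m=np.zeros(ga.shape,np.uint8);cv2.fillConvexPoly(m,cv2.convexHull(P.round().astype(np.int32)),255)
    cc,W=cv2.findTransformECC(ga,gb,np.eye(2,3,dtype=np.float32),cv2.MOTION_TRANSLATION,(3,200,1e-6),m,1);print(nm,cc,W[:,2])
q=T(p,.045,[0,0,.11]);xg=np.array([np.cos(p[2]),np.sin(p[2]),0])
print('px/mm x',(proj(A,q+xg*.001)-proj(A,q))[0],'z',(proj(A,q+[0,0,.001])-proj(A,q))[0])
cv2.imwrite('pics/g1.png',np.vstack([cv2.resize(s['pixels'][120:195,180:270,::-1],None,fx=6,fy=6,interpolation=cv2.INTER_CUBIC)[:300],cv2.resize(s['pixels'][190:290,255:345,::-1],None,fx=6,fy=6,interpolation=cv2.INTER_CUBIC)[:300]]))
E
```

```text
t 22.80 in g: x 50.6 y -1.0 z 210.9 yaw-err 0.25 F [-0.1  0. ] -0.5 open 85.2 grip 0.0
tab 0.9540687359614354 [0.21352917 0.27656636]
tabtop 0.9695118958406123 [0.18488193 0.23535371]
px/mm x [ 0.15128123 -0.11425877] z [-0.00576855 -0.26570434]
```

View pics/g1.png

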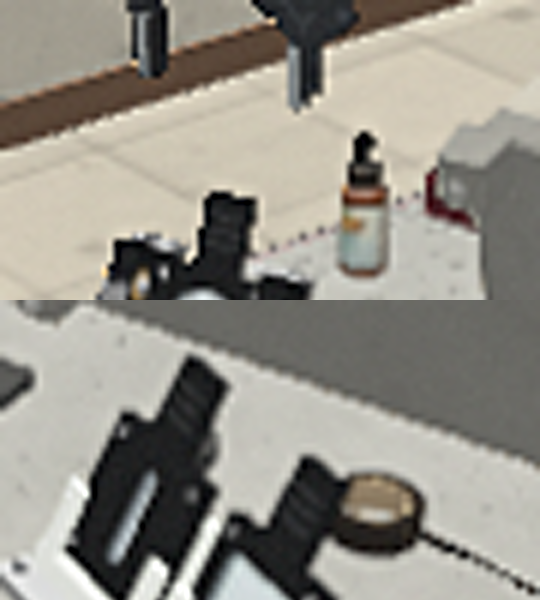

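The round frame's tab at (228,195) stands exactly where the seated rectangular frame's tab stood, between the hoods. In the rack, the rectangular frame at (330,500) leans parallel to the slit frame. I'll check the numbers before handing in.

```bash
python3 - <<'E'
from fit import *
np.set_printoptions(precision=2,suppress=True)
s=load('s10')
c=lambda U,V:(s,255+(U+.5)/6-.5,190+(V-300+.5)/6-.5)
p,r=fit(.018,[(c(308,457),(5,15,125)),(c(350,487),(5,-15,125)),(c(233,515),(5,38,80))],[.41,-.19,-.22])
print('rect fit',p,'slot_b est .4128 -.1932', r)
a,b=S['pixels'].astype(int),s['pixels'].astype(int)
d=abs(a-b).max(2); print('lens/iris diff px',(d[160:225,228:262]>40).sum(),'slit diff',(d[195:235,262:292]>40).sum())
# s2 (rect home, same tab) vs now
for t in('s0','s2'):
    ga=cv2.cvtColor(load(t)['pixels'],cv2.COLOR_RGB2GRAY).astype(int);gb=cv2.cvtColor(s['pixels'],cv2.COLOR_RGB2GRAY).astype(int)
    print(t,abs(ga-gb)[150:166,211:224].max(), abs(ga-gb)[150:166,211:224].mean())
E
```

```text
rect fit [ 0.41 -0.2  -0.14] slot_b est .4128 -.1932 [[-0.3  -0.24]
 [-0.08  0.  ]
 [ 0.46  0.26]]
lens/iris diff px 0 slit diff 12
s0 195 10.0
s2 194 14.942307692307692
```

```bash
python3 -c "
from plant import arm
print(arm.hand_in())"
```

```text
the job is handed in; nothing more can be done
None
```

I handed the job in; the hand-in returned no verdict, but by camera the round-window frame is home in the gate, the rectangular-window frame is in the middle slot, and the lens and iris show no change; the slit frame looks undisturbed, apart from 12 changed pixels that I put down to the frame next to it.

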